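# Bundle glazing-bar off-cuts in the bench press

### The job

Bundle the aluminium off-cuts for strapping: set every bar that is on the bench feet down and side by side across the trough of the green press; the ram is too short to reach a mere pair, so if there are only two bars put the wooden packing block in beside them. Push the yellow end gate shut until its latch snaps in, swing the red crank handle up off its arm, wind the ram in clockwise until the pad's red pointer stands in the green band, and fold the handle back down flat along the arm. Leave the hammer, the tin and the strap tensioner alone.

Things in the scene. Friction and masses are not known exactly. Their poses are not given: they have to be found in the camera images.
- press: green bench press, fixed. Origin: base underside (bench level), mid-width of the trough, at the shut gate's inner face; x across the trough, y along it from gate to gearbox, z up. Trough floor 20 mm up; side walls' inner faces at x = -68 and 68 mm, tops 55 mm up, y = 4 to 276 mm. Gearbox 100 x 92 mm centred at y = 326 mm, top 95 mm up. Bars lie along x in the trough, side by side along y
- gate (a joint): rad. Yellow end gate, 150 mm long, 10 mm thick, 21 to 45 mm above the bench, on a vertical hinge at the robot's side (press x = -80, y = -5 mm): 0 shut, across the trough's end, against its stop; grows as the free end swings outward (press -y), about 1 as found; stays where left (light friction). Closing it over the latch takes about 4 N at the free end
- gate_hinge (a point): point on the gate's hinge axis, 33 mm above the bench; its x runs along the gate from hinge to free end, its y is the gate's inward normal
- gate_push (a point): black rubber push pad on the outer face of the gate, 70 mm from the hinge axis, 33 mm above the bench (the outer face is 5 mm from the plane of the hinge axis); the latch's housing begins 39 mm further out and stands 20 mm off the face. The base plate, 20 mm high, reaches 42 mm out beyond the shut gate
- bolt (a joint): m. Sprung latch bolt on the outer face at the gate's free end: 0 fully out, up to 0.013 pushed in. Its bevel rides over the fixed steel striker pin, 8 mm in, and snaps out to 0 behind the pin in the last 0.02 rad of the gate's travel, against its stop at 0
- crank (a joint): rad, counted over the turns, -0.4 to 23.8; near 0 the ram is fully back. Crank on a vertical axis on the gearbox; grows clockwise seen from above, which winds the ram in 30 mm a turn; starts at 0 to 2.4 with its arm on the side away from the trough. Stiff (about 3 N at the handle) and self-locking: stays where left
- crank_axis (a point): point on the crank's axis (fixed to the press: x = 0, y = 325 mm), at the height of the handle's pivot, 127 mm above the bench
- handle_pivot (a point): pivot of the folding handle at the tip of the crank's arm, 75 mm from the crank's axis, 127 mm above the bench; its x points along the arm outward, z up
- handle (a joint): rad. Red folding crank handle: 0 folded flat inward along the arm towards the axis, 1.57 upright (its stop); turns about a horizontal pivot at the arm's tip, square to the arm; stays where left (about 2 N at its end). Folded, its centre line is 127 mm above the bench, 14 mm above the arm's top, 32 mm above the gearbox's top; the arm is 18 mm wide
- handle_grip (a point): point on the handle's centre line, 55 mm from its pivot (the handle ends 71 mm from the pivot). The red sleeve is 22 mm in diameter, from 11 to 71 mm from the pivot, and revolves freely on its pin
- pad (a joint): m. Yellow sprung pad in front of the ram: 0 at rest, grows as the bundle pushes it back towards the ram, stop at 0.020; preload 3 N, 0.7 N/mm. The red pointer on it stands in the green band of the scale on the ram from 0.006 to 0.016
- pad_face (a point): middle of the pad's face, 126 mm wide, 33 mm above the bench (pad's top 45 mm). In the press frame the ram's whole stroke brings it from y = 220 to 108 mm. A pressed bundle fills the trough from y = 0 to here: two bars (88 mm) are out of reach; two and the packer (148 mm), three (132 mm) or four (176 mm) are in reach
- bar0: aluminium glazing-bar off-cut, an inverted T in section, 120 mm long: flat foot 44 mm wide, 10 mm thick; rib 20 mm wide standing up from its middle; 54 mm high in all; 0.28 kg. Origin: centre of the foot's underside; x along its length, y across, z up the rib. Two to four of the bars are present (others None)
- bar1: aluminium glazing-bar off-cut, an inverted T in section, 120 mm long: flat foot 44 mm wide, 10 mm thick; rib 20 mm wide standing up from its middle; 54 mm high in all; 0.28 kg. Origin: centre of the foot's underside; x along its length, y across, z up the rib. Two to four of the bars are present (others None)
- bar2: aluminium glazing-bar off-cut, an inverted T in section, 120 mm long: flat foot 44 mm wide, 10 mm thick; rib 20 mm wide standing up from its middle; 54 mm high in all; 0.28 kg. Origin: centre of the foot's underside; x along its length, y across, z up the rib. Two to four of the bars are present (others None)
- bar3: aluminium glazing-bar off-cut, an inverted T in section, 120 mm long: flat foot 44 mm wide, 10 mm thick; rib 20 mm wide standing up from its middle; 54 mm high in all; 0.28 kg. Origin: centre of the foot's underside; x along its length, y across, z up the rib. Two to four of the bars are present (others None)
- packer: wooden packing block 120 x 60 x 50 mm, 0.26 kg, to lie flat in the trough with its length along press x (60 mm along y). Origin: centre of its underside; x along its length, z up. Needed only when there are just two bars; otherwise it does not fit and stays on the bench
- hammer: hammer lying beyond the press, not to be disturbed. Origin at its underside
- tin: closed tin, 72 mm in diameter, 110 mm high, not to be disturbed. Origin: centre of its underside
- tensioner: blue strap tensioner, 120 mm long, 65 mm high, lying beyond the gate end of the press, not to be disturbed. Origin: centre of its underside

How it is judged:
By the outcome, as a careful person would: the job done as asked, in the order asked, and still so for the second after the job is handed in, with the robot touching nothing.
Of bar0, bar1, bar2, bar3 only 2 to 4 are there at a start; the rules pass over those that are not, and their reading is None.
At some moment in a run one of bar0, bar1, bar2, bar3 may be knocked a few centimetres aside while the robot is not near it.
Once in a run the grip may slacken for a moment while it holds something.
It also fails if it takes over 210 s, if anything falls off the work surface, if the arm or the gripper's body presses on something with over 40 N, if the wrist force passes 120 N, or if a joint passes its speed limit or range.

### The arm

A 6-joint arm with a two-finger parallel gripper is mounted at the origin on the work surface. World frame = base frame: x ahead of the robot, y to its left, z up, the work surface at z = 0. Lengths are in m, angles in degrees, forces in N, time in s.
With the tool pointing down it reaches from about 0.25 to 0.725 m from the base axis. Payload 9.7 kg.
Tool frame: the origin (TCP) lies at the very end of the fingers, on their centre line; the grasp point (between the pads) lies grasp_offset behind it (grasp_offset is the distance from the TCP to the grasp point, in m); z points along the fingers, y is the line along which they close (so a half turn about z gives the same grasp; the last joint's range is limited). The gripper opens to 85 mm and grips with 20 to 120 N. Pads are 22 mm wide; open, the fingers measure 114 mm over their backs; the gripper's body (76 mm by 85 mm) begins 54 mm behind the grasp point. The pads swing forward as they close: fully open they stand 13 mm farther back than shut.
Start: joints at [-75.802, 4.979, 10.078, 95.1, 0, 90], TCP at [0.135, -0.533, 0.231] pointing down, gripper open.
Joint ranges: [-179.16, 179.16], [-48.56, 103.87], [-65.8, 70.77], [-126.05, 130.52], [-82.76, 87.17], [-180, 180]. Speed limits (degrees/s): [127.2, 127.2, 147.25, 180, 180, 180].

### API

Orientations are given as [roll, pitch, yaw] about the fixed x, y, z axes, in that order (R = Rz(yaw) Ry(pitch) Rx(roll)).
In Python, from workcell import get_obs, camera, calibration, job_done, recognise, cut_out, mark_of, grasp_offset gives the robot as it stands.
- The arm moves only by the tool servo_tool, never from a script. Its argument "moves" is a list of rows, each a list of 3 entries, a list of its own where there are three numbers: the turn, a rotation vector about the tool's x, y, z in degrees, then the shift along the tool's x, y, z in m, then the opening in per cent of the stroke, from 0 (shut) to 100 (fully open). In form: [[[ax, ay, az], [x, y, z], claw], ...]. A call has 1 to 12 rows; each row shifts and turns the commanded pose from where the row before left it, along the tool's axes as they then stand; what a row does not reach is not made up. A row lasts 1/10 s, in which the tool goes at most 50 mm and 8.59 degrees, less where a joint would pass 70% of its speed; a pose out of reach is approached as far as the arm can. A call is refused whole if a number of a shift passes 0.05 or a number of a turn 8.59, either way. A call with a gripper value outside its range is refused whole. The fingers move at their own pace and stop on an object; "force" is the grip in N (left out, the last holds). Time passes only in rows, so rows that do not move let the fingers close. It gives the time, the measured TCP pose, the force, the opening and the grip force at its end, in the units of the state.
- get_obs(): the state, without advancing time (a new reading comes with each control period).
- camera(name): name is "scene" or "top" or "wrist"; returns (picture, depth): 480x640x3 uint8, red, green, blue; 480x640 float32, m along the optical axis (not along the pixel's ray), 0 where there is no reading.
- calibration(name): a dict with "camera_matrix" (3x3 intrinsics, pixels), "dist" ([k1, k2, p1, p2, k3] as OpenCV has them; the pictures are not rectified), "R" (3x3) and "t" (3): a world point X has camera coordinates R X + t. Camera axes: x right, y down, z forward; pixel columns grow to the right and rows downward; lengths in m; the calibration is good to about 2 mm. A picture is of the moment at which its call begins: read the wrist's pose just before it. calibration takes no time and is no camera call; for the wrist camera it gives the pose at the moment of the call.
- job_done(): hands the job in; it is judged then, once.
Trained networks look in the newest picture that a camera, given by its name, has taken for a name from the list of things; names that differ only in an ending like _2 or _b are one class to them, and where a whole thing is asked for, a point or a joint stands for the part that bears it (a point fixed in the world has none). Each returns a list of dicts, best first, with "score" (0 to 1); they miss things now and then, are a little off and sometimes report something else, mostly with a low value. They report only what shows in the picture. A call takes as long as a camera call.
- recognise(name, camera): "xyz" ([x, y, z] in m, in the coordinates of the camera as it stood for that picture, good to about 4 mm: the middle of the surface that is visible of it).
- cut_out(name, camera): "mask" (480x640 bool, what is visible of it).
- mark_of(name, camera): "xyz" ([x, y, z] in m, in the coordinates of the camera as it stood for that picture, good to about 4 mm: a listed point, or the origin of a listed thing).
The state is a dict: "time": time; "q": joint angles; "qd": joint speeds; "joint_efforts": joint torques, N m; "ee_pos": TCP position; "tcp_rot": TCP orientation; "wrist_force": force on the tool from outside, world axes, zero at the start; "torque": the same for the moment, N m; "opening": finger opening in m; "grasp_force": force on a finger pad.
Only numpy, scipy, OpenCV 4.12 (cv2) and the standard library are available. Lean on these libraries where they do the work, as an engineer would, in place of code of your own. Each camera call takes 0.05 s, during which the arm holds its last target. There are 200 camera calls.

## Working session

There is one attempt and no reset: what is moved stays moved. The work goes in short steps, Python scripts to look and compute and a tool call to move; the robot and the scene stay as the last step left them, time stands still between calls to the robot, and variables do not carry over. Pictures are saved under pics/ and viewed, at most 14 in all, crops included, and the job is handed in when it is done.

Besides the shell and the picture viewer there is one more tool, called after "Call:" as name(argument=value, ...), one argument or row to a line, values as JSON. servo_tool: Moves the arm, as the interface text tells. Its arguments: {"type":"object","properties":{"moves":{"type":"array"},"force":{"type":"number"}},"required":["moves"]}

```bash
mkdir -p pics; ls; cat > h.py <<'E'
import numpy as np, cv2
from workcell import *
from scipy.spatial.transform import Rotation as Ro
def snap(n,f=None):
    p,d=camera(n)
    if f: cv2.imwrite('pics/'+f,p[:,:,::-1])
    return p,d
def w(n,x):
    c=calibration(n); return np.array(c['R']).T@(np.array(x)-np.array(c['t']))
E
python3 - <<'E'
from h import *
o=get_obs();print({k:np.round(v,3) for k,v in o.items()}, grasp_offset)
a=snap('top','top.png');b=snap('scene','scene.png')
np.set_printoptions(precision=3,suppress=True)
for c in('top','scene'):
  for n in('press','gate_hinge','gate_push','crank_axis','handle_pivot','handle_grip','pad_face','bar0','packer','hammer','tin','tensioner'):
    print(c,n,[(round(r['score'],2),w(c,r['xyz'])) for r in mark_of(n,c)][:5])
E
```

```text
pics
{'time': np.float64(0.0), 'q': array([-75.802,   5.01 ,  10.035,  95.1  ,  -0.   ,  90.001]), 'qd': array([-0.025,  0.053, -0.035,  0.035, -0.027, -0.008]), 'joint_efforts': array([ 0.0000e+00, -5.2039e+01,  4.6480e+01,  1.6000e-02, -0.0000e+00,
        0.0000e+00]), 'ee_pos': array([ 0.135, -0.533,  0.231]), 'tcp_rot': array([-179.925,    0.   ,   14.197]), 'wrist_force': array([-0.671, -0.432,  0.297]), 'torque': array([-0.025,  0.047,  0.011]), 'grasp_force': np.float64(0.0), 'opening': np.float64(0.085)} 0.0187
top press []
top gate_hinge [(0.6, array([0.394, 0.03 , 0.034]))]
top gate_push [(0.67, array([ 0.439, -0.025,  0.034])), (0.52, array([0.448, 0.358, 0.129]))]
top crank_axis [(0.68, array([0.45 , 0.359, 0.13 ]))]
top handle_pivot [(0.9, array([0.454, 0.436, 0.129]))]
top handle_grip [(0.58, array([0.452, 0.382, 0.132])), (0.56, array([ 0.445, -0.21 ,  0.003]))]
top pad_face [(0.83, array([0.458, 0.254, 0.035])), (0.45, array([0.451, 0.437, 0.125]))]
top bar0 [(0.9, array([ 0.456, -0.329,  0.   ])), (0.74, array([ 0.599, -0.203,  0.   ]))]
top packer [(0.74, array([ 0
[... 494 characters left out ...]
]))]
scene crank_axis [(0.82, array([0.449, 0.359, 0.126])), (0.59, array([0.391, 0.024, 0.03 ]))]
scene handle_pivot [(0.86, array([0.451, 0.437, 0.127])), (0.71, array([ 0.611, -0.319, -0.002]))]
scene handle_grip [(0.48, array([0.452, 0.379, 0.13 ]))]
scene pad_face [(0.76, array([0.459, 0.249, 0.032])), (0.57, array([0.449, 0.362, 0.125]))]
scene bar0 [(0.92, array([ 0.458, -0.324, -0.   ])), (0.91, array([ 0.438, -0.213,  0.003])), (0.6, array([ 0.599, -0.205,  0.002]))]
scene packer [(0.78, array([ 0.611, -0.321, -0.   ])), (0.2, array([ 0.596, -0.208,  0.001]))]
scene hammer [(0.88, array([0.761, 0.129, 0.002])), (0.51, array([ 0.458, -0.32 ,  0.002]))]
scene tin []
scene tensioner []
```

View pics/top.png

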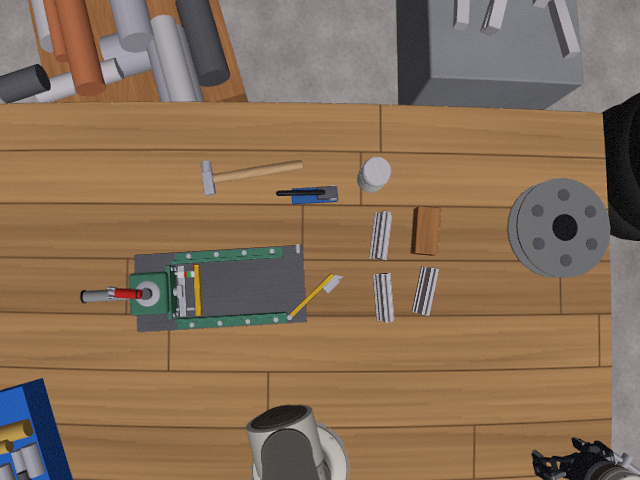

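View pics/scene.png

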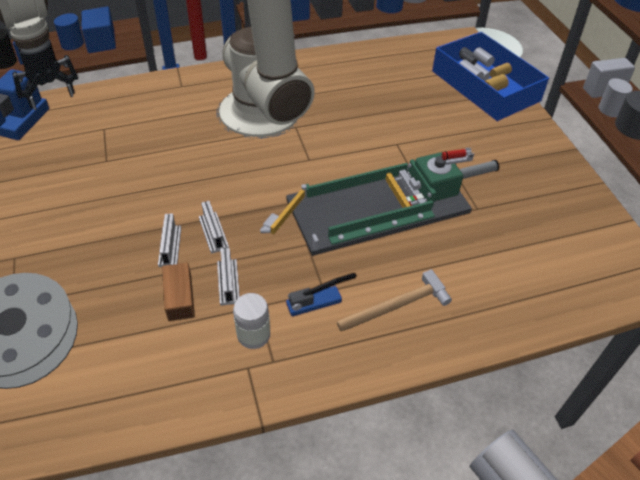

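The pictures show three bars on the bench (top view at about (380,235), (383,297) and (426,290)), so the packer at (426,230) stays where it is. The gate is open and the handle is folded. I'm moving over the bars for a closer look.

Call:
servo_tool(
  moves=[
    [[0,0,7.1],[0,0,-0.03],60],
    [[0,0,7.1],[0,0,-0.03],60],
    [[0,0,0],[0.037,-0.028,-0.008],60],
    [[0,0,0],[0.037,-0.028,-0.008],60],
    [[0,0,0],[0.037,-0.028,-0.008],60],
    [[0,0,0],[0.037,-0.028,-0.008],60],
    [[0,0,0],[0.037,-0.028,-0.008],60],
    [[0,0,0],[0.037,-0.028,-0.008],60],
    [[0,0,0],[0.037,-0.028,-0.008],60],
    [[0,0,0],[0.037,-0.028,-0.008],60],
    [[0,0,0],[0.037,-0.028,-0.008],60],
    [[0,0,0],[0,0,0],60],
  ],
  force=40,
)

```text
time: 2.5
ee_pos: [0.4715, -0.2781, 0.3631]
tcp_rot: [-180.0, -0.0, 0.3]
wrist_force: [0.3, -0.2, 0.1]
opening: 0.0513
grasp_force: 0.0
```

```bash
cat >> h.py <<'E'
np.set_printoptions(precision=4,suppress=True)
def cloud(cam,d,m):
    c=calibration(cam);v,u=np.nonzero(m&(d>0))
    p=cv2.undistortPoints(np.c_[u,v].astype(np.float32)[:,None],np.array(c['camera_matrix'],float),np.array(c['dist'],float))[:,0]
    z=d[v,u]; X=np.c_[p*z[:,None],z]
    return (X-np.array(c['t']))@np.array(c['R'])
def bars(cam='wrist',f=None):
    "rib-top rectangle of each bar seen: centre, yaw, lengths"
    p,d=snap(cam,f); out=[]
    for r in cut_out('bar0',cam):
        P=cloud(cam,d,r['mask']); zt=np.percentile(P[:,2],95)
        T=P[P[:,2]>zt-.008][:,:2]
        if len(T)<30: continue
        c,s,a=cv2.minAreaRect((T*1000).astype(np.float32))
        if s[0]<s[1]: a+=90; s=s[::-1]
        a=(a+90)%180-90
        print('bar',round(r['score'],2),np.round(c,1),'yaw',round(a,1),np.round(s,1),'ztop',round(zt*1000,1))
def tcp():
    o=get_obs();print('t',round(float(o['time']),1),o['ee_pos'],o['tcp_rot'],'op',round(float(o['opening']),4),'q',np.round(o['q'],1));return o
def go(x,y,z,yaw):
    "tool-frame shift and turn still to go, tool down"
    o=get_obs();R=Ro.from_euler('xyz',o['tcp_rot'],degrees=True)
    G=Ro.from_euler('xyz',[180,0,yaw],degrees=True)
    print('turn',(R.inv()*G).as_rotvec(degrees=True),'shift(in present frame)',R.inv().apply(np.array([x,y,z])-o['ee_pos']),'shift(after turn)',G.inv().apply(np.array([x,y,z])-o['ee_pos']))
E
python3 - <<'E'
from h import *
tcp(); bars('wrist','w1.png')
print([(round(r['score'],2),w('wrist',r['xyz'])) for r in mark_of('bar0','wrist')])
bars('top')
c=calibration('wrist');print(-np.array(c['R']).T@c['t'],c['R'])
E
```

```text
t 2.5 [ 0.4715 -0.2781  0.3631] [-179.9529   -0.0382    0.2827] op 0.0513 q [-30.6  10.4  31.3 110.9   0.1 149.2]
bar 0.89 [ 451.9 -324.1] yaw -12.8 [120.1  20.3] ztop 56.7
bar 0.73 [ 437.  -215.1] yaw 4.5 [119.   20.5] ztop 56.7
bar 0.66 [ 593.1 -208.1] yaw -7.6 [120.8  20.7] ztop 56.3
[(0.8, array([ 0.5942, -0.2123,  0.0001])), (0.68, array([ 0.4343, -0.2159, -0.0011])), (0.57, array([ 0.454 , -0.3245, -0.0003]))]
bar 0.9 [ 456.5 -322.1] yaw -12.2 [121.4  21.9] ztop 58.0
bar 0.84 [ 596.6 -207. ] yaw -7.3 [117.   21.2] ztop 58.2
bar 0.81 [ 441.  -212.1] yaw 5.2 [120.7  20.8] ztop 57.8
[ 0.538  -0.2819  0.5073] [[-0.0011 -1.     -0.0012]
 [-0.9595  0.0007  0.2816]
 [-0.2816  0.0014 -0.9595]]
```

Call:
servo_tool(
  moves=[
    [[0,0,0],[-0.004,-0.04,-0.002],60],
    [[0,0,0],[-0.004,-0.04,-0.002],60],
    [[0,0,0],[-0.004,-0.04,-0.002],60],
    [[0,0,0],[-0.004,-0.04,-0.002],60],
    [[0,0,0],[-0.004,-0.04,-0.002],60],
    [[0,0,0],[-0.004,-0.04,-0.002],60],
    [[0,0,0],[-0.004,-0.04,-0.002],60],
    [[0,0,0],[-0.004,-0.04,-0.002],60],
    [[0,0,0],[-0.004,-0.04,-0.002],60],
    [[0,0,0],[-0.004,-0.04,-0.002],60],
    [[0,0,0],[0,0,0],60],
    [[0,0,0],[0,0,0],60],
  ],
)

```text
time: 3.95
ee_pos: [0.4285, 0.0495, 0.3854]
tcp_rot: [-177.1, 0.0, 4.7]
wrist_force: [0.6, -0.3, -0.3]
opening: 0.051
grasp_force: 0.0
```

```bash
python3 - <<'E'
from h import *
tcp()
p,d=snap('wrist','w2.png')
np.savez('w2.npz',p=p,d=d)
for r in cut_out('press','wrist')[:2]:
    P=cloud('wrist',d,r['mask'])
    print(r['score'],len(P)); h,e=np.histogram(P[:,2],bins=np.arange(0,.14,.005));print(h)
    np.save('P.npy',P)
for n in('press','gate_hinge','gate_push','crank_axis','handle_pivot','handle_grip','pad_face'):
    print(n,[(round(r['score'],2),w('wrist',r['xyz'])) for r in mark_of(n,'wrist')][:3])
E
```

```text
t 4.0 [0.4285 0.0495 0.3854] [-177.0818    0.0286    4.7144] op 0.051 q [  4.7  -4.4  18.5 113.    2.9 179.9]
0.87 42162
[   24     0     0  1671 19994  3691  1006   770  1211  2784   831  2580
   466   211   274   492   163   230   712  2687   702    74    74   327
    43    89   383   642]
press [(0.7, array([0.4697, 0.0416, 0.0059]))]
gate_hinge [(0.77, array([0.3942, 0.0256, 0.0328]))]
gate_push [(0.74, array([ 0.4351, -0.0249,  0.0324]))]
crank_axis [(0.66, array([0.4493, 0.3621, 0.129 ]))]
handle_pivot [(0.87, array([0.4521, 0.4419, 0.1261])), (0.45, array([ 0.608 , -0.3163,  0.003 ]))]
handle_grip [(0.64, array([0.4524, 0.3841, 0.1279]))]
pad_face [(0.69, array([0.4541, 0.2532, 0.0339]))]
```

View pics/w2.png

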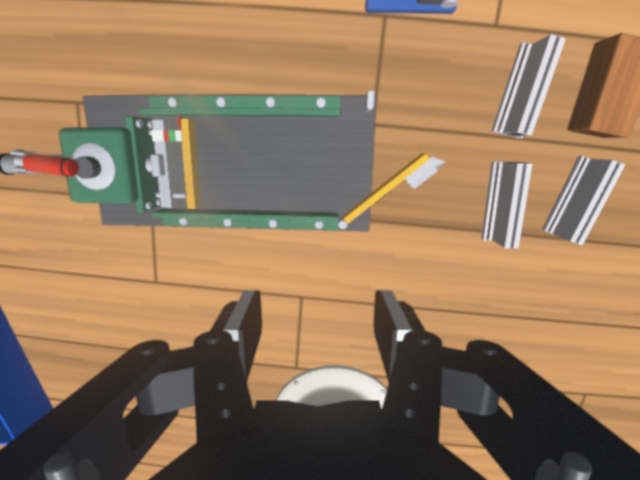

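Call:
servo_tool(
  moves=[
    [[0,0,-8.5],[0,0,0],60],
    [[0,0,-8.5],[0,0,0],60],
    [[0,0,-8.5],[0,0,0],60],
    [[0,0,-8.5],[0,0,0],60],
    [[0,0,-8.5],[0,0,0],60],
    [[0,0,-8.5],[0,0,0],60],
    [[0,0,-8.5],[0,0,0],60],
    [[0,0,-8.5],[0,0,0],60],
    [[0,0,-8.5],[0,0,0],60],
    [[0,0,-8.5],[0,0,0],60],
    [[0,0,-8.5],[0,0,0],60],
    [[0,0,-8.5],[0,0,0],60],
  ],
)

```text
time: 5.6
ee_pos: [0.4283, 0.05, 0.3853]
tcp_rot: [179.4, -2.9, 107.1]
wrist_force: [-0.2, -0.5, -1.6]
opening: 0.0511
grasp_force: 0.0
```

Call:
servo_tool(
  moves=[
    [[0,0,-8.5],[0,0,0],60],
    [[0,0,-8.5],[0,0,0],60],
    [[0,0,-8.5],[0,0,0],60],
    [[0,0,-8.5],[0,0,0],60],
    [[0,0,-8.5],[0,0,0],60],
    [[0,0,-8.5],[0,0,0],60],
    [[0,0,-8.5],[0,0,0],60],
    [[0,0,-8.5],[0,0,0],60],
    [[0,0,0],[0,0,0],60],
  ],
)

```text
time: 6.5
ee_pos: [0.4283, 0.05, 0.3853]
tcp_rot: [177.1, -0.5, 174.9]
wrist_force: [-0.4, 0.2, 0.6]
opening: 0.0512
grasp_force: 0.0
```

```bash
python3 - <<'E'
from h import *
tcp(); go(.44,.06,.40,183); go(.41,.12,.4,183)
E
```

```text
t 6.5 [0.4283 0.05   0.3853] [177.1151  -0.5419 174.9221] op 0.0512 q [  4.7  -4.4  18.5 113.    2.9   9.8]
turn [ 2.9183 -0.3375 -8.0898] shift(in present frame) [-0.0106  0.0117 -0.0142] shift(after turn) [-0.0122  0.0093 -0.0147]
turn [ 2.9183 -0.3375 -8.0898] shift(in present frame) [ 0.0246  0.0687 -0.011 ] shift(after turn) [ 0.0146  0.0708 -0.0147]
```

Call:
servo_tool(
  moves=[
    [[2.9,-0.3,-8.1],[0,0,0],60],
    [[0,0,0],[0.008,0.036,-0.008],60],
    [[0,0,0],[0.008,0.036,-0.007],60],
    [[0,0,0],[0,0,0],60],
    [[0,0,0],[0,0,0],60],
  ],
)

```text
time: 7.0
ee_pos: [0.4087, 0.1217, 0.4004]
tcp_rot: [180.0, -0.0, -177.2]
wrist_force: [0.3, -0.8, -0.8]
opening: 0.0514
grasp_force: 0.0
```

```bash
python3 - <<'E'
from h import *
tcp()
p,d=snap('wrist','w3.png')
np.savez('w3.npz',p=p,d=d)
for r in cut_out('press','wrist')[:1]:
    P=cloud('wrist',d,r['mask']); np.save('P3.npy',P)
    G=cloud('wrist',d,(p[:,:,1].astype(int)>p[:,:,0]+12)&(p[:,:,1].astype(int)>p[:,:,2]+5)&(d>0))
    np.save('G3.npy',G)
    print(np.histogram(G[:,2],bins=np.arange(0,.14,.005)))
for n in('press','gate_hinge','gate_push','crank_axis','handle_pivot','handle_grip','pad_face'):
    print(n,[(round(r['score'],2),w('wrist',r['xyz'])) for r in mark_of(n,'wrist')][:3])
E
```

```text
t 7.0 [0.4087 0.1217 0.4004] [ 179.9829   -0.027  -177.2079] op 0.0514 q [ 16.6  -4.   20.9 114.9   0.   13.8]
(array([   0,    0,    0,   18,  332, 2741,  306,  309,  350,  489,  666,
       1686,  114,  123,  240,  389,  135,  190,  720, 1860,    0,    0,
          0,    0,    0,    0,    0,    0]), array([0.   , 0.005, 0.01 , 0.015, 0.02 , 0.025, 0.03 , 0.035, 0.04 ,
       0.045, 0.05 , 0.055, 0.06 , 0.065, 0.07 , 0.075, 0.08 , 0.085,
       0.09 , 0.095, 0.1  , 0.105, 0.11 , 0.115, 0.12 , 0.125, 0.13 ,
       0.135, 0.14 ]))
press [(0.71, array([0.4695, 0.0378, 0.0032]))]
gate_hinge [(0.74, array([0.3928, 0.0279, 0.0322]))]
gate_push [(0.57, array([ 0.4367, -0.0232,  0.0314]))]
crank_axis [(0.72, array([0.4479, 0.3627, 0.1286]))]
handle_pivot [(0.78, array([0.4534, 0.4355, 0.125 ]))]
handle_grip [(0.93, array([0.4498, 0.3808, 0.1306])), (0.39, array([0.4555, 0.2501, 0.0354]))]
pad_face [(0.96, array([0.4559, 0.2503, 0.0312]))]
```

View pics/w3.png

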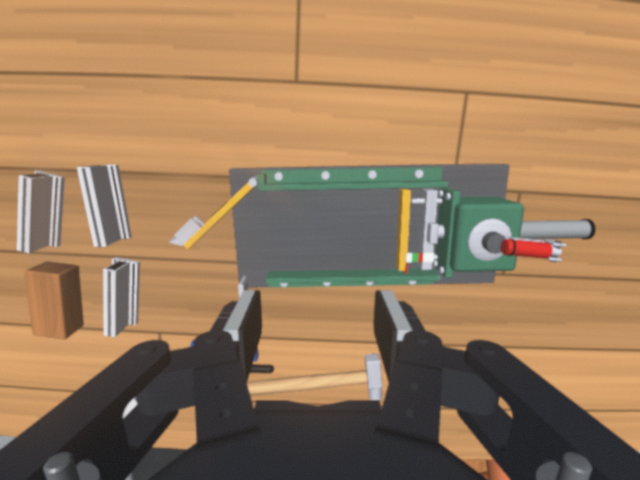

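The picture shows the press with walls at rows 180 and 280, the gate hinge at (255,180), the pad at (405,230) and the gearbox at (487,235). I'll fit the press frame from the wall tops and the gearbox top.

```bash
python3 - <<'E'
from h import *
for nm in ('w2','w3'):
    z=np.load(nm+'.npz');p=z['p'].astype(int);d=z['d']
    m=(p[:,:,1]>p[:,:,0]+12)&(p[:,:,1]>p[:,:,2]+5)
    if nm=='w2': continue
    G=cloud('wrist',d,m)
    W=G[(G[:,2]>.053)&(G[:,2]<.06)]*1000; B=G[(G[:,2]>.093)&(G[:,2]<.105)]*1000
    print('walls',cv2.minAreaRect(W[:,:2].astype(np.float32)))
    print('gear',cv2.minAreaRect(B[:,:2].astype(np.float32)))
    for s in(-1,1):
        S=W[(s*(W[:,0]-460)>40)&(W[:,1]>45)&(W[:,1]<250)]
        k=np.polyfit(S[:,1],S[:,0],1); r=S[:,0]-np.polyval(k,S[:,1])
        print(s,len(S),'slope deg',np.degrees(np.arctan(k[0])),'x at y=37:',np.polyval(k,37),'resid pct',np.percentile(r,[2,50,98]),'y',np.percentile(W[s*(W[:,0]-460)>40][:,1],[1,99]))
E
```

```text
walls ((458.3758850097656, 216.98484802246094), (151.48876953125, 350.6061706542969), 3.8373119831085205)
gear ((447.96746826171875, 362.07464599609375), (95.94401550292969, 89.33982849121094), 4.458515167236328)
-1 801 slope deg -3.8528825693724924 x at y=37: 398.91207734645974 resid pct [-3.654  -0.0517  3.8885] y [ 40.0797 373.0227]
1 680 slope deg -3.9320940142965743 x at y=37: 541.7928168155379 resid pct [-3.6174 -0.0609  4.2749] y [ 50.165  315.7075]
```

Call:
servo_tool(
  moves=[
    [[0,0,0],[0,-0.037,0.004],60],
    [[0,0,0],[0,-0.037,0.004],60],
    [[0,0,0],[0,-0.037,0.004],60],
    [[0,0,0],[0,-0.037,0.004],60],
    [[0,0,0],[0,-0.037,0.004],60],
    [[0,0,0],[0,-0.037,0.004],60],
    [[0,0,0],[0,-0.037,0.004],60],
    [[0,0,0],[0,-0.037,0.004],60],
    [[0,0,0],[0,-0.037,0.004],60],
    [[0,0,0],[0,-0.037,0.004],60],
    [[0,0,0],[0,0,0],60],
    [[0,0,0],[0,0,0],60],
  ],
)

```text
time: 8.65
ee_pos: [0.4269, -0.249, 0.3598]
tcp_rot: [179.9, -0.1, -177.3]
wrist_force: [0.1, 0.4, -1.0]
opening: 0.0509
grasp_force: 0.0
```

```bash
cat >> h.py <<'E'
PO=np.array([.4702,.037]);PY=3.9
def pw(x,y):
    a=np.radians(PY);return PO+[x*np.cos(a)-y*np.sin(a),x*np.sin(a)+y*np.cos(a)]
def wp(X):
    a=np.radians(PY);v=np.array(X)[:2]-PO;return np.array([v[0]*np.cos(a)+v[1]*np.sin(a),-v[0]*np.sin(a)+v[1]*np.cos(a)])
E
python3 - <<'E'
from h import *
tcp(); bars()
go(.437,-.215,.25,184.5)
E
```

```text
t 8.7 [ 0.4269 -0.249   0.3598] [ 179.9283   -0.0917 -177.252 ] op 0.0509 q [-30.3   2.6  22.4 109.9   0.  -33. ]
bar 0.81 [ 455.2 -319.5] yaw -12.6 [118.6  20.4] ztop 57.4
bar 0.72 [ 594.8 -203.6] yaw -7.2 [119.3  20.3] ztop 57.0
bar 0.61 [ 440.2 -211. ] yaw 5.1 [120.5  20.1] ztop 57.4
turn [ 0.0296 -0.0231 -1.6235] shift(in present frame) [-0.0115  0.0322  0.1105] shift(after turn) [-0.0124  0.032   0.1105]
```

Call:
servo_tool(
  moves=[
    [[0,0,-2.2],[-0.005,0.0115,0.02],60],
    [[0,0,0],[-0.005,0.0115,0.04],60],
    [[0,0,0],[-0.0047,0.0116,0.04],60],
    [[0,0,0],[0,0,0.04],60],
    [[0,0,0],[0,0,0.04],60],
    [[0,0,0],[0,0,0.04],60],
    [[0,0,0],[0,0,0.04],60],
    [[0,0,0],[0,0,0.03],60],
    [[0,0,0],[0,0,0.02],60],
    [[0,0,0],[0,0,0],60],
    [[0,0,0],[0,0,0],60],
  ],
)

```text
time: 9.85
ee_pos: [0.4394, -0.212, 0.0513]
tcp_rot: [180.0, 0.0, -174.9]
wrist_force: [1.2, -0.1, 1.2]
opening: 0.0509
grasp_force: 0.0
```

```bash
sed -i 's/^PO=.*/PO=np.array([.4686,.0347]);PY=3.9/' h.py; cat >> h.py <<'E'
WB=np.array([1.65,2.3])  # mm, wrist-camera bias at tool yaw 180
E
python3 - <<'E'
from h import *
tcp(); go(.4385,-.2133,.017,185)
E
```

```text
t 9.8 [ 0.4394 -0.212   0.0513] [ 179.9933    0.0024 -174.8633] op 0.0509 q [-25.8  -3.1 -18.   75.1   0.  -30.9]
turn [0.0067 0.0024 0.1367] shift(in present frame) [ 0.001  -0.0012  0.0343] shift(after turn) [ 0.001  -0.0012  0.0343]
```

Call:
servo_tool(
  moves=[
    [[0,0,0],[0.001,-0.001,0.017],60],
    [[0,0,0],[0,0,0.017],60],
    [[0,0,0],[0,0,0],60],
    [[0,0,0],[0,0,0],15],
    [[0,0,0],[0,0,0],15],
    [[0,0,0],[0,0,0],15],
    [[0,0,0],[0,0,0],15],
    [[0,0,0],[0,0,0],15],
    [[0,0,0],[0,0,0],15],
    [[0,0,0],[0,0,-0.02],15],
    [[0,0,0],[0,0,-0.03],15],
    [[0,0,0],[0,0,-0.03],15],
  ],
  force=60,
)

```text
time: 11.05
ee_pos: [0.4378, -0.2136, 0.0973]
tcp_rot: [180.0, -0.1, -174.9]
wrist_force: [-0.3, 0.2, -2.5]
opening: 0.019
grasp_force: 59.0
```

```bash
python3 - <<'E'
from h import *
tcp(); print(pw(0,126),pw(0,77),pw(0,28)) if 0 else [print(y,pw(0,y/1000)) for y in(126,77,28)]; X=pw(0,.126);go(X[0],X[1],.15,183.9)
E
```

```text
t 11.1 [ 0.4378 -0.2136  0.0973] [ 179.9522   -0.0748 -174.9286] op 0.019 q [-26.   -4.  -13.8  80.3   0.  -31.1]
126 [0.46   0.1604]
77 [0.4634 0.1115]
28 [0.4667 0.0626]
turn [ 0.0471 -0.0753  1.1714] shift(in present frame) [-0.0551  0.3706 -0.0525] shift(after turn) [-0.0476  0.3716 -0.0527]
```

Call:
servo_tool(
  moves=[
    [[0,0,1.2],[-0.0048,0.02,-0.03],15],
    [[0,0,0],[-0.0048,0.037,-0.02],15],
    [[0,0,0],[-0.0048,0.037,0],15],
    [[0,0,0],[-0.0048,0.037,0],15],
    [[0,0,0],[-0.0048,0.037,0],15],
    [[0,0,0],[-0.0048,0.037,0],15],
    [[0,0,0],[-0.0048,0.037,0],15],
    [[0,0,0],[-0.0048,0.037,0],15],
    [[0,0,0],[-0.0048,0.037,0],15],
    [[0,0,0],[-0.0048,0.037,0],15],
    [[0,0,0],[0,0.018,0],15],
    [[0,0,0],[0,0,0],15],
  ],
)

```text
time: 12.25
ee_pos: [0.4603, 0.1618, 0.1465]
tcp_rot: [180.0, -0.1, -176.0]
wrist_force: [-0.9, 0.2, -3.3]
opening: 0.0195
grasp_force: 59.6
```

```bash
python3 - <<'E'
from h import *
o=tcp(); print(o['grasp_force'],wp(o['ee_pos'])); X=pw(0,.126);go(X[0],X[1],.039,183.9)
E
```

```text
t 12.2 [0.4603 0.1618 0.1465] [ 179.9515   -0.0547 -175.9565] op 0.0195 q [19.3 -4.3 -8.7 85.7  0.1 15.3]
59.55205678939819 [0.0004 0.1274]
turn [ 0.0484 -0.0547  0.1435] shift(in present frame) [ 0.0003 -0.0014  0.1075] shift(after turn) [ 0.0004 -0.0014  0.1075]
```

Lower, watching the grip, then release narrowly and rise.

Call:
servo_tool(
  moves=[
    [[0,0,0],[0,-0.001,0.03],15],
    [[0,0,0],[0,0,0.03],15],
    [[0,0,0],[0,0,0.02],15],
    [[0,0,0],[0,0,0.015],15],
    [[0,0,0],[0,0,0.006],15],
    [[0,0,0],[0,0,0.006],15],
    [[0,0,0],[0,0,0.001],15],
    [[0,0,0],[0,0,0],15],
    [[0,0,0],[0,0,0],15],
  ],
)

```text
time: 13.15
ee_pos: [0.4611, 0.1589, 0.0392]
tcp_rot: [180.0, 0.0, -176.1]
wrist_force: [0.1, 0.7, -2.5]
opening: 0.0193
grasp_force: 59.6
```

Call:
servo_tool(
  moves=[
    [[0,0,0],[0,0,0],34],
    [[0,0,0],[0,0,0],34],
    [[0,0,0],[0,0,0],34],
    [[0,0,0],[0,0,0],34],
    [[0,0,0],[0,0,-0.02],34],
    [[0,0,0],[0,0,-0.04],34],
    [[0,0,0],[0,0,-0.05],60],
    [[0,0,0],[0,0,-0.05],60],
    [[0,0,0],[0,0,-0.05],60],
    [[0,0,0],[0,0,-0.05],60],
    [[0,0,0],[0,0,0],60],
  ],
)

```text
time: 14.25
ee_pos: [0.4621, 0.1591, 0.3055]
tcp_rot: [179.8, 0.5, -176.1]
wrist_force: [0.2, -0.9, -0.2]
opening: 0.051
grasp_force: 0.0
```

```bash
python3 - <<'E'
from h import *
tcp(); bars('wrist','w4.png')
go(.593,-.206,.3,172.6)
E
```

```text
t 14.2 [0.4621 0.1591 0.3055] [ 179.821     0.5233 -176.1316] op 0.051 q [ 19.   -1.6  11.7 102.8   0.   15.1]
bar 0.9 [459.3 159. ] yaw 3.7 [119.4  19.8] ztop 70.6
bar 0.87 [ 593.2 -205.2] yaw -7.5 [121.2  22.1] ztop 49.4
bar 0.53 [454.3 280.6] yaw 4.5 [129.8  60.9] ztop 41.6
bar 0.22 [441.1 -38.9] yaw -46.4 [160.   30.8] ztop 41.6
turn [ 0.0729  0.0918 11.2695] shift(in present frame) [-0.1067 -0.3729 -0.0007] shift(after turn) [-0.1775 -0.3448 -0.0005]
```

Call:
servo_tool(
  moves=[
    [[0,0,5.65],[0,0,0],60],
    [[0,0,5.65],[0,0,0],60],
    [[0,0,0],[-0.0197,-0.0383,0],60],
    [[0,0,0],[-0.0197,-0.0383,0],60],
    [[0,0,0],[-0.0197,-0.0383,0],60],
    [[0,0,0],[-0.0197,-0.0383,0],60],
    [[0,0,0],[-0.0197,-0.0383,0],60],
    [[0,0,0],[-0.0197,-0.0383,0],60],
    [[0,0,0],[-0.0197,-0.0383,0],60],
    [[0,0,0],[-0.0197,-0.0383,0],60],
    [[0,0,0],[-0.0197,-0.0383,0],60],
    [[0,0,0],[0,0,0],60],
  ],
)

```text
time: 15.55
ee_pos: [0.5925, -0.2104, 0.2936]
tcp_rot: [180.0, -0.4, 172.3]
wrist_force: [-0.4, 0.2, -0.3]
opening: 0.0514
grasp_force: 0.0
```

```bash
python3 - <<'E'
from h import *
tcp(); bars(); go(.593,-.206,.06,172.6)
E
```

```text
t 15.6 [ 0.5925 -0.2104  0.2936] [179.964   -0.3646 172.3434] op 0.0514 q [-19.5  19.3  34.  105.   -0.  -11.9]
bar 0.66 [ 595.9 -201.8] yaw -6.9 [120.   19.9] ztop 58.5
bar 0.66 [466.5 153.2] yaw 3.9 [109.6   6.4] ztop 58.4
bar 0.65 [ 455.6 -317.6] yaw -12.4 [119.8  21.1] ztop 58.1
turn [ 0.0766 -0.265  -0.1257] shift(in present frame) [-0.0022  0.0006  0.2356] shift(after turn) [-0.0011  0.001   0.2356]
```

Call:
servo_tool(
  moves=[
    [[0,0,0],[-0.002,0.0025,0.03],60],
    [[0,0,0],[0,0,0.04],60],
    [[0,0,0],[0,0,0.04],60],
    [[0,0,0],[0,0,0.04],60],
    [[0,0,0],[0,0,0.04],60],
    [[0,0,0],[0,0,0.03],60],
    [[0,0,0],[0,0,0.02],60],
    [[0,0,0],[0,0,0],60],
    [[0,0,0],[0,0,0],60],
  ],
)

```text
time: 16.55
ee_pos: [0.5939, -0.2027, 0.0588]
tcp_rot: [180.0, -0.0, 172.6]
wrist_force: [0.8, 0.8, -0.2]
opening: 0.0512
grasp_force: 0.0
```

```bash
python3 - <<'E'
from h import *
tcp(); go(.594,-.2045,.017,172.9)
E
```

```text
t 16.6 [ 0.5939 -0.2027  0.0588] [179.9736  -0.0456 172.6354] op 0.0512 q [-18.9  15.7   3.3  77.6   0.  -11.5]
turn [ 0.0265 -0.0455 -0.2646] shift(in present frame) [-0.0003 -0.0018  0.0418] shift(after turn) [-0.0003 -0.0018  0.0418]
```

Call:
servo_tool(
  moves=[
    [[0,0,0],[0,-0.0015,0.022],60],
    [[0,0,0],[0,0,0.0195],60],
    [[0,0,0],[0,0,0],60],
    [[0,0,0],[0,0,0],15],
    [[0,0,0],[0,0,0],15],
    [[0,0,0],[0,0,0],15],
    [[0,0,0],[0,0,0],15],
    [[0,0,0],[0,0,0],15],
    [[0,0,0],[0,0,0],15],
    [[0,0,0],[0,0,-0.03],15],
    [[0,0,0],[0,0,-0.04],15],
    [[0,0,0],[0,0,-0.04],15],
  ],
  force=60,
)

```text
time: 17.75
ee_pos: [0.5935, -0.2051, 0.1277]
tcp_rot: [180.0, -0.1, 172.6]
wrist_force: [1.9, -0.5, -3.5]
opening: 0.0194
grasp_force: 59.4
```

```bash
python3 - <<'E'
from h import *
o=tcp(); print(o['grasp_force']); X=pw(0,.077);go(X[0],X[1],.15,183.9)
E
```

```text
t 17.8 [ 0.5935 -0.2051  0.1277] [179.9665  -0.1148 172.571 ] op 0.0194 q [-19.1  15.   10.1  85.2   0.  -11.6]
59.3755441904068
turn [  0.0447  -0.1111 -11.329 ] shift(in present frame) [ 0.17    0.2971 -0.0218] shift(after turn) [ 0.1083  0.3247 -0.0223]
```

Call:
servo_tool(
  moves=[
    [[0,0,-5.65],[0,0,-0.02],15],
    [[0,0,-5.65],[0,0,0],15],
    [[0,0,0],[0.0135,0.0405,0],15],
    [[0,0,0],[0.0135,0.0405,0],15],
    [[0,0,0],[0.0135,0.0405,0],15],
    [[0,0,0],[0.0135,0.0405,0],15],
    [[0,0,0],[0.0135,0.0405,0],15],
    [[0,0,0],[0.0135,0.0405,0],15],
    [[0,0,0],[0.0135,0.0405,0],15],
    [[0,0,0],[0.0135,0.0405,0],15],
    [[0,0,0],[0,0,0],15],
    [[0,0,0],[0,0,0],15],
  ],
)

```text
time: 18.95
ee_pos: [0.4641, 0.1115, 0.1472]
tcp_rot: [180.0, -0.0, -176.0]
wrist_force: [-0.2, -0.7, -4.0]
opening: 0.0192
grasp_force: 60.5
```

```bash
python3 - <<'E'
from h import *
o=tcp(); print(o['grasp_force'],wp(o['ee_pos'])); X=pw(0,.077);go(X[0],X[1],.039,183.9)
bars('top')
E
```

```text
t 18.9 [0.4641 0.1115 0.1472] [ 179.979    -0.0079 -175.9887] op 0.0192 q [ 13.5  -5.8 -10.   85.9   0.    9.5]
60.5298113822937 [0.0007 0.077 ]
turn [ 0.021  -0.0079  0.1113] shift(in present frame) [0.0007 0.     0.1082] shift(after turn) [0.0007 0.     0.1082]
bar 0.59 [ 456.1 -322.1] yaw -12.0 [120.9  21.6] ztop 58.1
```

Call:
servo_tool(
  moves=[
    [[0,0,0],[0.0005,0,0.03],15],
    [[0,0,0],[0,0,0.03],15],
    [[0,0,0],[0,0,0.02],15],
    [[0,0,0],[0,0,0.015],15],
    [[0,0,0],[0,0,0.006],15],
    [[0,0,0],[0,0,0.006],15],
    [[0,0,0],[0,0,0.001],15],
    [[0,0,0],[0,0,0],15],
    [[0,0,0],[0,0,0],15],
  ],
)

```text
time: 19.95
ee_pos: [0.4643, 0.1108, 0.0396]
tcp_rot: [180.0, 0.0, -176.1]
wrist_force: [0.2, 0.6, -4.1]
opening: 0.0192
grasp_force: 60.6
```

Call:
servo_tool(
  moves=[
    [[0,0,0],[0,0,0],34],
    [[0,0,0],[0,0,0],34],
    [[0,0,0],[0,0,0],34],
    [[0,0,0],[0,0,0],34],
    [[0,0,0],[0,0,-0.02],34],
    [[0,0,0],[0,0,-0.04],34],
    [[0,0,0],[0,0,-0.05],60],
    [[0,0,0],[0,0,-0.05],60],
    [[0,0,0],[0,0,-0.05],60],
    [[0,0,0],[0,0,-0.05],60],
    [[0,0,0],[0,0,0],60],
    [[0,0,0],[0,0,0],60],
  ],
)

```text
time: 21.15
ee_pos: [0.4646, 0.1107, 0.3]
tcp_rot: [179.9, 0.1, -176.1]
wrist_force: [-0.8, -0.4, -1.2]
opening: 0.0512
grasp_force: 0.0
```

```bash
python3 - <<'E'
from h import *
tcp(); bars()
go(.4535,-.3205,.3,167.4)
E
```

```text
t 21.1 [0.4646 0.1107 0.3   ] [ 179.9492    0.1002 -176.1294] op 0.0512 q [ 13.4  -2.9   9.9 102.6   0.    9.5]
bar 0.93 [464.3 111.8] yaw 3.6 [120.4  19.7] ztop 74.2
bar 0.87 [ 456.5 -301.1] yaw -8.6 [119.7  14.1] ztop 10.1
bar 0.6 [449.2 399.2] yaw 87.3 [68.8 22.2] ztop 137.3
bar 0.55 [ 609.  -293.1] yaw -9.5 [121.1  19. ] ztop 48.4
turn [-0.0073 -0.135  16.4719] shift(in present frame) [ 0.0394 -0.4294 -0.0023] shift(after turn) [-0.0839 -0.4229 -0.0023]
```

Call:
servo_tool(
  moves=[
    [[0,0,8.2],[0,0,0],60],
    [[0,0,8.2],[0,0,0],60],
    [[0,0,0],[-0.0084,-0.0423,0],60],
    [[0,0,0],[-0.0084,-0.0423,0],60],
    [[0,0,0],[-0.0084,-0.0423,0],60],
    [[0,0,0],[-0.0084,-0.0423,0],60],
    [[0,0,0],[-0.0084,-0.0423,0],60],
    [[0,0,0],[-0.0084,-0.0423,0],60],
    [[0,0,0],[-0.0084,-0.0423,0],60],
    [[0,0,0],[-0.0084,-0.0423,0],60],
    [[0,0,0],[-0.0084,-0.0423,0],60],
    [[0,0,0],[-0.0084,-0.0423,0],60],
  ],
)

```text
time: 22.45
ee_pos: [0.4534, -0.3221, 0.2969]
tcp_rot: [179.9, -0.2, 167.5]
wrist_force: [1.4, 0.9, 0.1]
opening: 0.0514
grasp_force: 0.0
```

Call:
servo_tool(
  moves=[
    [[0,0,0],[0,0,0],60],
    [[0,0,0],[0,0,0],60],
  ],
)

```text
time: 22.65
ee_pos: [0.4536, -0.321, 0.2966]
tcp_rot: [179.9, -0.2, 167.4]
wrist_force: [0.6, -1.0, -0.0]
opening: 0.0512
grasp_force: 0.0
```

```bash
python3 - <<'E'
from h import *
bars(); tcp(); go(.454,-.3203,.06,167.5)
E
```

```text
bar 0.75 [ 456.7 -320.3] yaw -12.2 [119.6  19.2] ztop 57.8
t 22.8 [ 0.4541 -0.3197  0.2979] [179.9392  -0.1267 167.4949] op 0.0512 q [-35.2   8.1  21.  103.1   0.  -22.6]
turn [ 0.0608 -0.1267 -0.0052] shift(in present frame) [-0.0006 -0.0008  0.2379] shift(after turn) [-0.     -0.0006  0.2379]
```

Call:
servo_tool(
  moves=[
    [[0,0,0],[-0.001,-0.0015,0.03],60],
    [[0,0,0],[0,0,0.04],60],
    [[0,0,0],[0,0,0.04],60],
    [[0,0,0],[0,0,0.04],60],
    [[0,0,0],[0,0,0.04],60],
    [[0,0,0],[0,0,0.03],60],
    [[0,0,0],[0,0,0.02],60],
    [[0,0,0],[0,0,0],60],
    [[0,0,0],[0,0,0],60],
  ],
)

```text
time: 23.65
ee_pos: [0.455, -0.3212, 0.0594]
tcp_rot: [180.0, -0.0, 167.5]
wrist_force: [-0.0, 0.0, 0.0]
opening: 0.0515
grasp_force: 0.0
```

```bash
python3 - <<'E'
from h import *
tcp(); go(.4545,-.3215,.017,167.6)
E
```

```text
t 23.6 [ 0.455  -0.3212  0.0594] [179.9886  -0.0319 167.5488] op 0.0515 q [-35.2   6.1  -7.7  76.2  -0.  -22.8]
turn [ 0.0114 -0.0319 -0.0512] shift(in present frame) [ 0.0004 -0.0004  0.0424] shift(after turn) [ 0.0005 -0.0004  0.0424]
```

Call:
servo_tool(
  moves=[
    [[0,0,0],[0,0,0.022],60],
    [[0,0,0],[0,0,0.0205],60],
    [[0,0,0],[0,0,0],60],
    [[0,0,0],[0,0,0],15],
    [[0,0,0],[0,0,0],15],
    [[0,0,0],[0,0,0],15],
    [[0,0,0],[0,0,0],15],
    [[0,0,0],[0,0,0],15],
    [[0,0,0],[0,0,0],15],
    [[0,0,0],[0,0,-0.03],15],
    [[0,0,0],[0,0,-0.04],15],
    [[0,0,0],[0,0,-0.04],15],
  ],
  force=60,
)

```text
time: 24.85
ee_pos: [0.4544, -0.3219, 0.1277]
tcp_rot: [180.0, -0.1, 167.5]
wrist_force: [1.4, -0.4, -3.3]
opening: 0.0194
grasp_force: 59.1
```

```bash
python3 - <<'E'
from h import *
o=tcp(); print(o['grasp_force']); X=pw(0,.029);go(X[0],X[1],.15,183.9)
E
```

```text
t 24.9 [ 0.4544 -0.3219  0.1277] [179.9713  -0.081  167.4696] op 0.0194 q [-35.3   5.2  -1.2  83.7  -0.  -22.8]
59.12055015563965
turn [  0.0401  -0.0764 -16.4304] shift(in present frame) [ 0.0718  0.379  -0.022 ] shift(after turn) [-0.0384  0.3838 -0.0223]
```

Call:
servo_tool(
  moves=[
    [[0,0,-8.2],[0,0,-0.01],15],
    [[0,0,-8.2],[0,0,-0.012],15],
    [[0,0,0],[-0.0043,0.0426,0],15],
    [[0,0,0],[-0.0043,0.0426,0],15],
    [[0,0,0],[-0.0043,0.0426,0],15],
    [[0,0,0],[-0.0043,0.0426,0],15],
    [[0,0,0],[-0.0043,0.0426,0],15],
    [[0,0,0],[-0.0043,0.0426,0],15],
    [[0,0,0],[-0.0043,0.0426,0],15],
    [[0,0,0],[-0.0043,0.0426,0],15],
    [[0,0,0],[-0.0043,0.0426,0],15],
    [[0,0,0],[0,0,0],15],
  ],
)

```text
time: 26.05
ee_pos: [0.4674, 0.0671, 0.1489]
tcp_rot: [179.9, 0.0, -175.8]
wrist_force: [0.9, -0.5, -3.1]
opening: 0.0195
grasp_force: 60.6
```

```bash
python3 - <<'E'
from h import *
o=tcp(); print(o['grasp_force'],wp(o['ee_pos'])); X=pw(0,.029);go(X[0],X[1],.039,183.9)
E
```

```text
t 26.1 [0.4674 0.0671 0.1489] [ 179.898     0.0012 -175.8447] op 0.0195 q [  8.1  -6.6 -10.4  86.1   0.1   4. ]
60.6157386302948 [0.001  0.0324]
turn [0.102  0.0009 0.2553] shift(in present frame) [ 0.001  -0.0036  0.1099] shift(after turn) [ 0.001  -0.0034  0.1099]
```

Call:
servo_tool(
  moves=[
    [[0,0,0.2],[0.0005,0,0.03],15],
    [[0,0,0],[0,0,0.03],15],
    [[0,0,0],[0,0,0.02],15],
    [[0,0,0],[0,0,0.012],15],
    [[0,0,0],[0,0,0],15],
    [[0,0,0],[0,0,0],15],
  ],
)

```text
time: 26.65
ee_pos: [0.4674, 0.0628, 0.0574]
tcp_rot: [180.0, 0.0, -176.3]
wrist_force: [0.8, -0.1, -2.9]
opening: 0.0195
grasp_force: 60.6
```

```bash
python3 - <<'E'
from h import *
o=tcp(); print(o['grasp_force'],wp(o['ee_pos'])); X=pw(0,.029);go(X[0],X[1],.039,183.9)
E
```

```text
t 26.6 [0.4674 0.0628 0.0574] [ 179.9714    0.0186 -176.3419] op 0.0195 q [  7.6  -5.5 -19.6  75.9   0.    4. ]
60.582515001297 [0.0008 0.0282]
turn [ 0.0285  0.0186 -0.2419] shift(in present frame) [0.0008 0.0008 0.0184] shift(after turn) [0.0008 0.0008 0.0184]
```

Call:
servo_tool(
  moves=[
    [[0,0,0],[0,0,0.01],15],
    [[0,0,0],[0,0,0.006],15],
    [[0,0,0],[0,0,0.002],15],
    [[0,0,0],[0,0,0],15],
    [[0,0,0],[0,0,0],34],
    [[0,0,0],[0,0,0],34],
    [[0,0,0],[0,0,0],34],
    [[0,0,0],[0,0,0],34],
    [[0,0,0],[0,0,-0.02],34],
    [[0,0,0],[0,0,-0.04],34],
    [[0,0,0],[0,0,-0.05],30],
    [[0,0,0],[0,0,-0.05],20],
  ],
)

```text
time: 27.85
ee_pos: [0.4666, 0.0629, 0.1999]
tcp_rot: [180.0, -0.1, -176.3]
wrist_force: [1.2, 0.4, 0.1]
opening: 0.0173
grasp_force: 0.0
```

Call:
servo_tool(
  moves=[
    [[0,0,0],[0.01,0,-0.05],10],
    [[0,0,0],[0.02,0,-0.05],0],
    [[0,0,0],[0.02,0,0],0],
    [[0,0,0],[0,0,0],0],
  ],
)

```text
time: 28.25
ee_pos: [0.4181, 0.0597, 0.296]
tcp_rot: [180.0, 0.2, -176.3]
wrist_force: [0.4, 0.0, -0.9]
opening: 0.0005
grasp_force: 0.0
```

```bash
python3 - <<'E'
from h import *
tcp(); bars('wrist','w5.png')
for n in('gate_hinge','gate_push','press'):
    print(n,[(round(r['score'],2),w('wrist',r['xyz'])-np.r_[WB,0]/1000) for r in mark_of(n,'wrist')][:3])
E
```

```text
t 28.2 [0.4181 0.0597 0.296 ] [ 179.9525    0.1723 -176.325 ] op 0.0005 q [  8.1 -10.5   2.6 102.9   0.    4.4]
bar 0.8 [461.3 159.7] yaw 3.9 [119.   20.4] ztop 73.9
bar 0.72 [465.5 111.7] yaw 3.8 [119.3  20.4] ztop 73.9
bar 0.64 [455.8  63.4] yaw 3.3 [98.4 19.8] ztop 73.9
bar 0.23 [451.8 228.5] yaw -88.3 [362.3  98.7] ztop 98.1
gate_hinge [(0.68, array([0.3916, 0.0253, 0.031 ])), (0.64, array([0.4678, 0.0606, 0.0159]))]
gate_push [(0.83, array([ 0.4346, -0.0242,  0.0297])), (0.39, array([0.4557, 0.1577, 0.0152]))]
press [(0.82, array([0.4656, 0.0364, 0.0001]))]
```

View pics/w5.png

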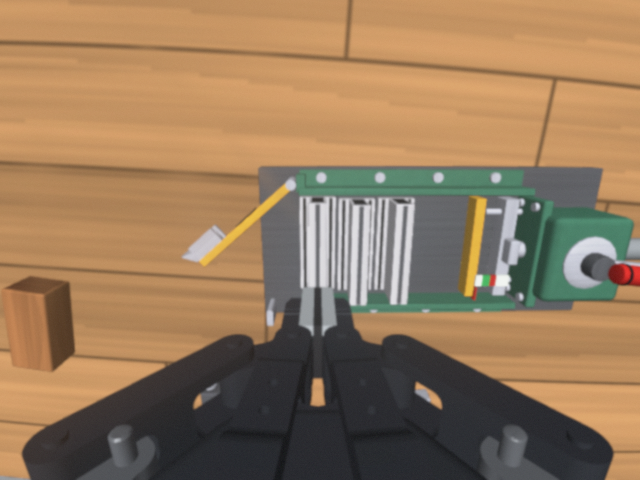

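Three bars stand feet down between the walls (columns 315, 355 and 400, rows 200–300), clear of the pad at column 473. The gate runs from (292,185) to (205,262). Next I bring the closed fingers down outside the push pad.

Call:
servo_tool(
  moves=[
    [[0,0,0],[0.003,-0.036,0.02],0],
    [[0,0,0],[0.003,-0.036,0.04],0],
    [[0,0,0],[0.003,-0.036,0.04],0],
    [[0,0,0],[0,0,0.04],0],
    [[0,0,0],[0,0,0.04],0],
    [[0,0,0],[0,0,0.02],0],
    [[0,0,0],[0,0,0],0],
    [[0,0,0],[0,0,0],0],
  ],
)

```text
time: 29.3
ee_pos: [0.4168, -0.0433, 0.0997]
tcp_rot: [180.0, -0.1, -176.3]
wrist_force: [0.6, 0.4, -0.2]
opening: -0.0002
grasp_force: 0.0
```

```bash
python3 - <<'E'
from h import *
o=tcp(); print(wp(o['ee_pos'])); X=pw(-.058,-.080); go(X[0],X[1],.027,183.9)
E
```

```text
t 29.3 [ 0.4168 -0.0433  0.0997] [ 179.9643   -0.0869 -176.3298] op -0.0002 q [ -5.9 -13.6 -21.9  81.8   0.   -9.6]
[-0.057  -0.0743]
turn [ 0.0359 -0.0868 -0.2298] shift(in present frame) [ 0.0009 -0.0058  0.0727] shift(after turn) [ 0.001  -0.0057  0.0727]
```

Call:
servo_tool(
  moves=[
    [[0,0,0],[0.001,-0.006,0.03],0],
    [[0,0,0],[0,0,0.03],0],
    [[0,0,0],[0,0,0.0125],0],
    [[0,0,0],[0,0,0],0],
    [[0,0,0],[-0.006,0.0065,0],0],
    [[0,0,0],[-0.006,0.0065,0],0],
    [[0,0,0],[-0.006,0.0065,0],0],
    [[0,0,0],[-0.006,0.0065,0],0],
    [[0,0,0],[-0.006,0.0065,0],0],
    [[0,0,0],[-0.006,0.0065,0],0],
    [[0,0,0],[-0.006,0.005,0],0],
    [[0,0,0],[-0.006,0.003,0],0],
  ],
)

```text
time: 30.5
ee_pos: [0.4614, 0.0014, 0.0269]
tcp_rot: [180.0, -0.1, -176.3]
wrist_force: [-1.2, -1.1, 0.8]
opening: -0.0002
grasp_force: 0.6
```

```bash
python3 - <<'E'
from h import *
o=tcp(); print(wp(o['ee_pos']),o['wrist_force']); X=pw(-.01,-.0245); go(X[0],X[1],.027,183.9)
E
```

```text
t 30.5 [0.4614 0.0014 0.0269] [ 179.9592   -0.0508 -176.2992] op -0.0002 q [  0.1  -6.  -23.5  72.5   0.   -3.6]
[-0.0094 -0.0328] [-1.2066 -1.1271  0.7791]
turn [ 0.0409 -0.0507 -0.1992] shift(in present frame) [ 0.0006  0.0083 -0.0001] shift(after turn) [ 0.0006  0.0083 -0.0001]
```

Now push slowly over the latch, in small steps, watching the force.

Call:
servo_tool(
  moves=[
    [[0,0,0],[0,0.002,0],0],
    [[0,0,0],[0,0.002,0],0],
    [[0,0,0],[0,0.002,0],0],
    [[0,0,0],[0,0.002,0],0],
    [[0,0,0],[0,0,0],0],
  ],
)

```text
time: 31.0
ee_pos: [0.4611, 0.0066, 0.0272]
tcp_rot: [-179.7, 0.0, -176.4]
wrist_force: [4.8, -15.1, -3.6]
opening: 0.0003
grasp_force: 7.1
```

Call:
servo_tool(
  moves=[
    [[0,0,0],[0,0.002,0],0],
    [[0,0,0],[0,0,0],0],
  ],
)

```text
time: 31.2
ee_pos: [0.4612, 0.0079, 0.0272]
tcp_rot: [-179.7, 0.1, -176.5]
wrist_force: [7.0, -18.0, -4.5]
opening: 0.0002
grasp_force: 8.9
```

Call:
servo_tool(
  moves=[
    [[0,0,0],[0,0.002,0],0],
    [[0,0,0],[0,0,0],0],
  ],
)

```text
time: 31.4
ee_pos: [0.4614, 0.0099, 0.0272]
tcp_rot: [-179.7, 0.1, -176.5]
wrist_force: [8.4, -12.8, -5.5]
opening: 0.0001
grasp_force: 6.3
```

Call:
servo_tool(
  moves=[
    [[0,0,0],[0,0.002,0],0],
    [[0,0,0],[0,0,0],0],
  ],
)

```text
time: 31.6
ee_pos: [0.4606, 0.0136, 0.0272]
tcp_rot: [-179.9, 0.0, -176.4]
wrist_force: [3.5, -8.2, -1.5]
opening: 0.0004
grasp_force: 4.0
```

Call:
servo_tool(
  moves=[
    [[0,0,0],[0,0.001,0],0],
    [[0,0,0],[0,0,0],0],
  ],
)

```text
time: 31.8
ee_pos: [0.4605, 0.0137, 0.0272]
tcp_rot: [-179.8, 0.0, -176.4]
wrist_force: [3.3, -14.2, -1.8]
opening: -0.0002
grasp_force: 7.0
```

Call:
servo_tool(
  moves=[
    [[0,0,0],[0,0.001,0],0],
    [[0,0,0],[0,0.0005,0],0],
    [[0,0,0],[0,0,0],0],
  ],
)

```text
time: 32.1
ee_pos: [0.4605, 0.0139, 0.0273]
tcp_rot: [-179.6, 0.0, -176.5]
wrist_force: [4.2, -21.9, -1.6]
opening: 0.0001
grasp_force: 11.2
```

Call:
servo_tool(
  moves=[
    [[0,0,0],[0,-0.01,0],0],
    [[0,0,0],[0,-0.03,-0.01],0],
    [[0,0,0],[0,0,-0.04],0],
    [[0,0,0],[0.01,0,-0.05],0],
    [[0,0,0],[0.01,0,-0.05],0],
    [[0,0,0],[0.01,0,-0.05],0],
    [[0,0,0],[0,0.01,-0.05],0],
    [[0,0,0],[0,0,0],0],
    [[0,0,0],[0,0,0],0],
  ],
)

```text
time: 33.0
ee_pos: [0.433, -0.0148, 0.2742]
tcp_rot: [180.0, 0.1, -176.3]
wrist_force: [0.7, 0.5, -0.0]
opening: 0.0001
grasp_force: 0.0
```

```bash
python3 - <<'E'
from h import *
tcp(); p,d=snap('wrist')
cv2.imwrite('pics/w6.png',cv2.resize(p[100:340,150:470,::-1],(800,600),interpolation=cv2.INTER_CUBIC))
g=cut_out('gate','wrist')
if g:
    P=cloud('wrist',d,g[0]['mask']);T=P[(P[:,2]>.041)&(P[:,2]<.052)]
    print(g[0]['score'],cv2.minAreaRect((T[:,:2]*1000).astype(np.float32)))
for n in('gate_push','handle_pivot','handle_grip','crank_axis','pad_face'):
    print(n,[(round(r['score'],2),w('wrist',r['xyz'])-np.r_[WB,0]/1000) for r in mark_of(n,'wrist')][:2])
E
```

```text
t 33.0 [ 0.433  -0.0148  0.2742] [ 179.9519    0.0966 -176.3065] op 0.0001 q [ -2.   -9.7   0.7 100.3   0.1  -5.7]
0.98 ((467.0077819824219, 24.69417953491211), (144.9306182861328, 29.275251388549805), 1.9649345874786377)
gate_push [(0.93, array([0.456 , 0.0235, 0.0277]))]
handle_pivot []
handle_grip []
crank_axis []
pad_face [(0.96, array([0.4539, 0.2503, 0.0306]))]
```

View pics/w6.png

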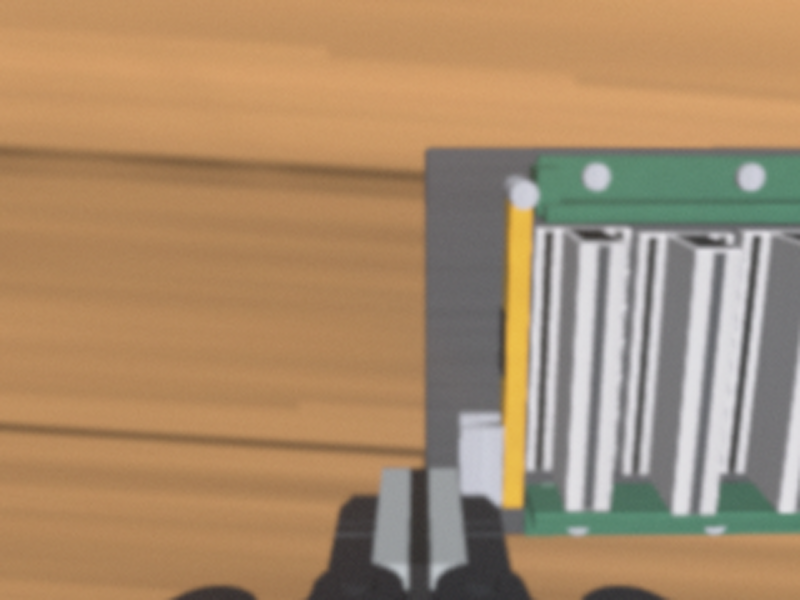

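Gate is shut and parallel to the end of the trough (column 518 in the crop). The push showed a snap and then a hard stop. Next is the handle, so I turn the tool by about 82° and move over it.

Call:
servo_tool(
  moves=[
    [[0,0,-8.2],[0,0,-0.01],0],
    [[0,0,-8.2],[0,0,-0.01],20],
    [[0,0,-8.2],[0,0,-0.01],40],
    [[0,0,-8.2],[0,0,-0.01],60],
    [[0,0,-8.2],[0,0,-0.01],60],
    [[0,0,-8.2],[0,0,0],60],
    [[0,0,-8.2],[0,0,0],60],
    [[0,0,-8.2],[0,0,0],60],
    [[0,0,-8.2],[0,0,0],60],
    [[0,0,-8.2],[0,0,0],60],
    [[0,0,0],[0,0,0],60],
  ],
)

```text
time: 34.45
ee_pos: [0.4327, -0.015, 0.3228]
tcp_rot: [179.9, 0.0, -94.2]
wrist_force: [-0.7, -1.5, -0.2]
opening: 0.0514
grasp_force: 0.0
```

```bash
python3 - <<'E'
from h import *
tcp(); go(.449,.34,.3,266)
E
```

```text
t 34.5 [ 0.4327 -0.015   0.3228] [179.9144   0.0212 -94.2112] op 0.0514 q [ -2.   -7.6   8.1 105.9   0.  -87.8]
turn [ 0.0855  0.0213 -0.2112] shift(in present frame) [-0.3553  0.0097  0.0229] shift(after turn) [-0.3553  0.0085  0.0228]
```

Call:
servo_tool(
  moves=[
    [[0,0,0],[-0.0355,0.001,0.001],60],
    [[0,0,0],[-0.0355,0.001,0.001],60],
    [[0,0,0],[-0.0355,0.001,0.001],60],
    [[0,0,0],[-0.0355,0.001,0.001],60],
    [[0,0,0],[-0.0355,0.001,0.001],60],
    [[0,0,0],[-0.0355,0.001,0.001],60],
    [[0,0,0],[-0.0355,0.001,0.001],60],
    [[0,0,0],[-0.0355,0.001,0.001],60],
    [[0,0,0],[-0.0355,0.001,0.001],60],
    [[0,0,0],[-0.0355,0.001,0.001],60],
    [[0,0,0],[0,0,0],60],
    [[0,0,0],[0,0,0],60],
  ],
)

```text
time: 35.65
ee_pos: [0.4493, 0.3402, 0.3125]
tcp_rot: [179.9, -0.1, -94.4]
wrist_force: [-1.0, -0.8, 0.0]
opening: 0.0511
grasp_force: 0.0
```

```bash
cat >> h.py <<'E'
def red(f=None,zmin=0):
    p,d=snap('wrist',f);q=p.astype(int)
    m=((q[:,:,0]>110)&(q[:,:,0]>2.2*q[:,:,1])&(q[:,:,0]>2.2*q[:,:,2])).astype(np.uint8)
    n,l,s,c=cv2.connectedComponentsWithStats(m)
    i=1+np.argmax(s[1:,4]); P=cloud('wrist',d,l==i)
    k=cv2.fitLine((P[:,:2]*1000).astype(np.float32),cv2.DIST_HUBER,0,.01,.01)[:,0]
    print('red',s[i],'mean',P.mean(0),'line',k,'dir',np.degrees(np.arctan2(k[1],k[0])),'z5,95',np.percentile(P[:,2],[5,95]),'minrect',cv2.minAreaRect((P[:,:2]*1000).astype(np.float32)))
    return P
E
python3 - <<'E'
from h import *
tcp(); red('w7.png')
b=Ro.from_euler('z',83,degrees=True).apply(np.r_[WB,0]/1000)
for n in('handle_pivot','handle_grip','crank_axis','pad_face'):
    print(n,[(round(r['score'],2),w('wrist',r['xyz'])) for r in mark_of(n,'wrist')][:2])
print(b)
E
```

```text
t 35.6 [0.4493 0.3402 0.3125] [179.8878  -0.051  -94.4373] op 0.0511 q [ 37.1   9.9  24.8 105.    0.  -48.5]
red [310 256  20  47 821] mean [0.4504 0.3991 0.1381] line [  0.0754   0.9972 450.4099 399.0019] dir 85.676994 z5,95 [0.1348 0.1404] minrect ((450.4651184082031, 399.2379455566406), (49.91530227661133, 19.106548309326172), 86.82077026367188)
handle_pivot []
handle_grip [(0.68, array([0.4493, 0.3821, 0.1316])), (0.63, array([0.4472, 0.3618, 0.1293]))]
crank_axis [(0.7, array([0.4518, 0.361 , 0.1273]))]
pad_face [(0.63, array([0.4609, 0.2516, 0.0351]))]
[-0.0021  0.0019  0.    ]
```

View pics/w7.png

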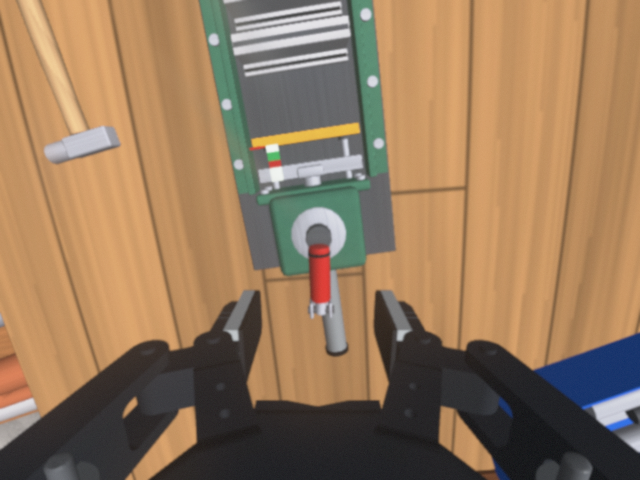

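The handle lies folded along the arm: sleeve from (318,250) to (320,303), hub at (318,236). I descend with the fingers either side of it.

Call:
servo_tool(
  moves=[
    [[0,0,0],[-0.022,0.0017,0.03],60],
    [[0,0,0],[-0.022,0.002,0.03],60],
    [[0,0,0],[0,0,0.03],60],
    [[0,0,0],[0,0,0.03],60],
    [[0,0,0],[0,0,0.03],60],
    [[0,0,0],[0,0,0.015],60],
    [[0,0,0],[0,0,0],60],
    [[0,0,0],[0,0,0],60],
  ],
)

```text
time: 36.7
ee_pos: [0.4494, 0.3839, 0.1497]
tcp_rot: [-180.0, 0.1, -94.4]
wrist_force: [-0.0, -0.9, 1.5]
opening: 0.0513
grasp_force: 0.0
```

```bash
python3 - <<'E'
from h import *
tcp(); go(.449,.384,.109,265.7); red('w8.png')
E
```

```text
t 36.7 [0.4494 0.3839 0.1497] [-179.9896    0.0758  -94.3662] op 0.0513 q [ 40.5   9.7   6.2  86.5   0.  -45.2]
turn [-0.0104  0.0758 -0.0662] shift(in present frame) [-0.      0.0005  0.0407] shift(after turn) [-0.0001  0.0005  0.0407]
red [ 296  274   40   90 3176] mean [0.4507 0.3992 0.1379] line [  0.0607   0.9982 450.7215 399.205 ] dir 86.52143 z5,95 [0.1342 0.1402] minrect ((450.9477844238281, 400.28594970703125), (50.38375473022461, 20.188499450683594), 86.6709976196289)
```

View pics/w8.png

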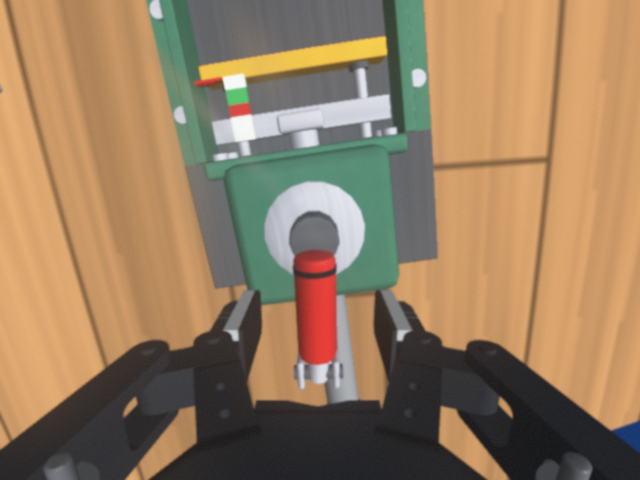

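Call:
servo_tool(
  moves=[
    [[0,0,0],[0,0,0.02],60],
    [[0,0,0],[0,0,0.02],60],
    [[0,0,0],[0,0,0],60],
    [[0,0,0],[0,0,0],15],
    [[0,0,0],[0,0,0],15],
    [[0,0,0],[0,0,0],15],
    [[0,0,0],[0,0,0],15],
    [[0,0,0],[0,0,0],15],
    [[0,0,0],[0,0,0],15],
  ],
  force=25,
)

```text
time: 37.65
ee_pos: [0.45, 0.3844, 0.1098]
tcp_rot: [-179.9, 0.1, -94.3]
wrist_force: [3.2, -2.0, 5.9]
opening: 0.0208
grasp_force: 26.3
```

```bash
python3 - <<'E'
from h import *
o=tcp(); print(o['wrist_force'],o['grasp_force'])
u=np.array([np.cos(np.radians(86)),np.sin(np.radians(86)),0]);ax=np.r_[pw(0,.325),0]
print('along arm from axis',(o['ee_pos']-ax)@u,'across',(o['ee_pos']-ax)@np.array([-u[1],u[0],0]))
E
```

```text
t 37.6 [0.45   0.3844 0.1098] [-179.9009    0.1188  -94.3451] op 0.0208 q [ 40.5   9.8   2.   82.    0.  -45.2]
[ 3.2243 -2.0147  5.8703] 26.26346379518509
along arm from axis 0.025586444316211814 across -0.001725087629463521
```

Call:
servo_tool(
  moves=[
    [[0,0,0],[-0.0007,0,-0.0086],15],
    [[0,0,0],[-0.0022,0,-0.0083],15],
    [[0,0,0],[-0.0036,0,-0.0078],15],
  ],
)

```text
time: 37.95
ee_pos: [0.4499, 0.3898, 0.1326]
tcp_rot: [180.0, -0.1, -94.4]
wrist_force: [6.0, -1.6, -5.8]
opening: 0.021
grasp_force: 24.7
```

Call:
servo_tool(
  moves=[
    [[0,0,0],[-0.005,0,-0.0071],15],
    [[0,0,0],[-0.0061,0,-0.0061],15],
  ],
)

```text
time: 38.15
ee_pos: [0.4506, 0.4004, 0.1458]
tcp_rot: [180.0, -0.2, -94.4]
wrist_force: [4.3, -5.0, -4.4]
opening: 0.0212
grasp_force: 24.7
```

```bash
python3 - <<'E'
from h import *
o=tcp(); print(o['wrist_force'],o['torque'],o['grasp_force']); red('w9.png')
E
```

```text
t 38.1 [0.4506 0.4004 0.1458] [179.954   -0.1528 -94.3802] op 0.0212 q [ 41.7  11.5   7.9  86.5  -0.1 -44. ]
[ 4.3276 -4.9684 -4.3688] [-1.212  -0.8116  0.0704] 24.69645470380783
red [ 287  270   56   54 2316] mean [0.4501 0.3846 0.1748] line [  0.9894  -0.1455 450.1313 384.4421] dir -8.368151 z5,95 [0.1682 0.1801] minrect ((449.89019775390625, 385.5841064453125), (19.512907028198242, 18.51024627685547), 26.068628311157227)
```

View pics/w9.png

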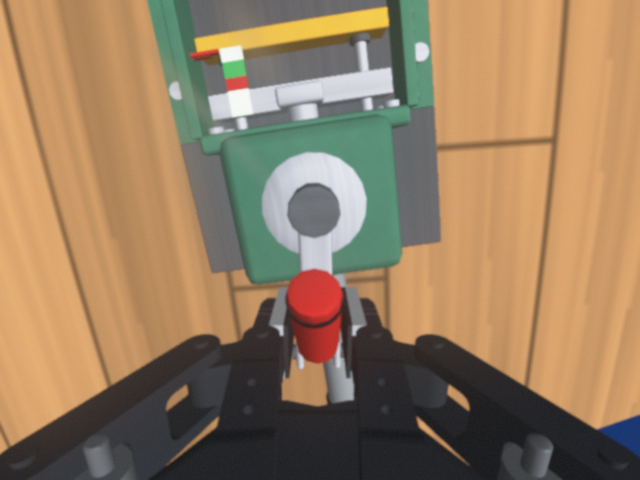

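The handle is rising in the grip (end cap at (316,297), arm now bare below it). I continue the arc to upright.

Call:
servo_tool(
  moves=[
    [[0,0,0],[-0.0071,0,-0.005],15],
    [[0,0,0],[-0.0078,0,-0.0036],15],
    [[0,0,0],[-0.0083,0,-0.0022],15],
    [[0,0,0],[-0.0086,0,-0.0007],15],
    [[0,0,0],[-0.001,0,0],15],
    [[0,0,0],[0,0,0],15],
  ],
)

```text
time: 38.8
ee_pos: [0.4529, 0.4336, 0.1585]
tcp_rot: [180.0, -0.1, -94.3]
wrist_force: [1.0, -5.0, 6.1]
opening: 0.021
grasp_force: 24.3
```

```bash
python3 - <<'E'
from h import *
o=tcp(); print(o['wrist_force'],o['torque'],o['grasp_force']); P=red()
ax=pw(0,.325);v=o['ee_pos'][:2]-ax;print('r',np.hypot(*v),'ang',np.degrees(np.arctan2(v[1],v[0])))
print([(round(r['score'],2),w('wrist',r['xyz'])) for n in('handle_grip','handle_pivot') for r in mark_of(n,'wrist')])
E
```

```text
t 38.8 [0.4529 0.4336 0.1585] [179.9808  -0.0532 -94.3472] op 0.021 q [ 43.8  14.9  13.3  88.5  -0.  -41.9]
[ 0.9941 -5.0495  6.0716] [-1.2304 -0.1159  0.0308] 24.314122796058655
red [ 286  275   61   60 2823] mean [0.4515 0.4158 0.1958] line [  0.9973  -0.0729 451.486  415.7508] dir -4.1781473 z5,95 [0.1927 0.1984] minrect ((451.91021728515625, 422.5615234375), (32.693843841552734, 21.519454956054688), 86.2173843383789)
r 0.07490899202553497 ang 85.08897496454819
[(0.65, array([0.4533, 0.4216, 0.1813]))]
```

```bash
python3 - <<'E'
from h import *
P=red()
for a in np.arange(.400,.445,.004):
    S=P[(P[:,1]>=a)&(P[:,1]<a+.004)]
    if len(S): print(round(a,3),len(S),S[:,2].min(),np.median(S[:,2]),S[:,2].max())
E
```

```text
red [ 286  275   61   60 2826] mean [0.4515 0.4158 0.1957] line [  0.9985  -0.0556 451.4576 415.7908] dir -3.184921 z5,95 [0.1927 0.1984] minrect ((451.97430419921875, 424.3297119140625), (36.41237258911133, 21.349130630493164), 86.0841064453125)
0.404 151 0.18998266124932175 0.19276440094491343 0.19453516724158354
0.408 596 0.19045613314467932 0.194102879815205 0.19634674433979576
0.412 701 0.1914773155445589 0.1954297092940432 0.19745514315553364
0.416 699 0.19205554928705176 0.19660082958262154 0.19875626947007335
0.42 550 0.1910986569887117 0.1977345141144935 0.19963611165193204
0.424 119 0.19189401319621002 0.1979826054150135 0.19962831004508713
0.428 2 0.17900082309853393 0.1860050654494378 0.19300930780034165
0.436 1 0.16916251959271833 0.16916251959271833 0.16916251959271833
0.44 1 0.16212481689907884 0.16212481689907884 0.16212481689907884
```

The cap is tilted about 16°, so the pads slipped and the handle is short of upright. I release, close the fingers on the inner side and push it to its stop.

Call:
servo_tool(
  moves=[
    [[0,0,0],[0,0,0],60],
    [[0,0,0],[0,0,0],60],
    [[0,0,0],[0,0,0],60],
    [[0,0,0],[0.02,0,0],60],
    [[0,0,0],[0.03,0,0],60],
    [[0,0,0],[0,0,0],0],
    [[0,0,0],[0,0,0],0],
    [[0,0,0],[0,0,0],0],
    [[0,0,0],[0,0,0],0],
    [[0,0,0],[0,0,0],0],
    [[0,0,0],[0,0,0],0],
  ],
)

```text
time: 40.1
ee_pos: [0.449, 0.3847, 0.1575]
tcp_rot: [179.9, 0.0, -94.3]
wrist_force: [0.1, 0.2, -0.0]
opening: -0.0
grasp_force: 0.0
```

Call:
servo_tool(
  moves=[
    [[0,0,0],[-0.006,0,0.003],0],
    [[0,0,0],[-0.006,0,0],0],
    [[0,0,0],[-0.006,0,0],0],
    [[0,0,0],[-0.006,0,0],0],
    [[0,0,0],[0,0,0],0],
  ],
)

```text
time: 40.6
ee_pos: [0.4509, 0.4092, 0.1546]
tcp_rot: [180.0, 0.0, -94.3]
wrist_force: [-0.6, 0.6, -0.4]
opening: -0.0001
grasp_force: 0.0
```

Call:
servo_tool(
  moves=[
    [[0,0,0],[-0.002,0,0],0],
    [[0,0,0],[0,0,0],0],
  ],
)

```text
time: 40.8
ee_pos: [0.451, 0.4104, 0.1544]
tcp_rot: [179.9, 0.0, -94.3]
wrist_force: [-0.5, -0.3, -1.4]
opening: 0.0
grasp_force: 0.0
```

Call:
servo_tool(
  moves=[
    [[0,0,0],[-0.002,0,0],0],
    [[0,0,0],[0,0,0],0],
  ],
)

```text
time: 41.0
ee_pos: [0.4512, 0.4123, 0.1546]
tcp_rot: [179.9, 0.0, -94.3]
wrist_force: [1.5, -1.2, 0.3]
opening: 0.0
grasp_force: 0.0
```

```bash
cat >> h.py <<'E'
def slope(P):
    "handle's cap plane"
    Q=P[P[:,2]>np.percentile(P[:,2],98)-.013]
    A=np.c_[Q[:,:2]-Q[:,:2].mean(0),np.ones(len(Q))]
    k=np.linalg.lstsq(A,Q[:,2],rcond=None)[0];print('cap slope deg',np.degrees(np.arctan(k[:2])),'mean',Q.mean(0))
E
python3 - <<'E'
from h import *
tcp();slope(red('w10.png'))
E
```

```text
t 41.0 [0.4512 0.4123 0.1546] [179.9497   0.0159 -94.3332] op 0.0 q [ 42.4  12.6  10.1  87.6   0.  -43.3]
red [310 380  15  27 313] mean [0.4518 0.4257 0.1993] line [  0.0638   0.998  451.8881 425.6818] dir 86.34459 z5,95 [0.1948 0.2042] minrect ((451.4224853515625, 416.6797180175781), (29.723142623901367, 4.717127323150635), 87.09039306640625)
cap slope deg [-13.2082 -55.3915] mean [0.4503 0.4024 0.2307]
```

View pics/w10.png

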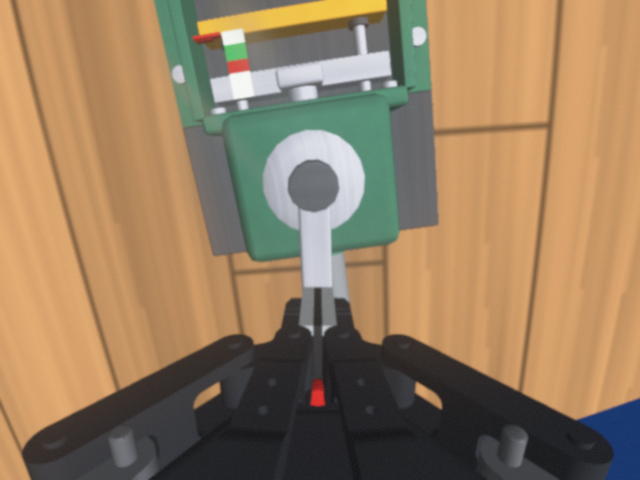

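The fingers stand on the inner side of the handle, and its red shows between them at (318,392). I keep pushing until the stop is felt.

Call:
servo_tool(
  moves=[
    [[0,0,0],[-0.002,0,0],0],
    [[0,0,0],[0,0,0],0],
  ],
)

```text
time: 41.25
ee_pos: [0.4514, 0.4144, 0.1547]
tcp_rot: [180.0, 0.0, -94.3]
wrist_force: [0.5, -0.8, 0.0]
opening: -0.0004
grasp_force: 0.0
```

Call:
servo_tool(
  moves=[
    [[0,0,0],[-0.002,0,0],0],
    [[0,0,0],[0,0,0],0],
  ],
)

```text
time: 41.45
ee_pos: [0.4515, 0.4157, 0.1548]
tcp_rot: [180.0, -0.1, -94.3]
wrist_force: [0.1, -4.8, 1.1]
opening: 0.0002
grasp_force: 0.4
```

Call:
servo_tool(
  moves=[
    [[0,0,0],[-0.001,0,0],0],
    [[0,0,0],[0,0,0],0],
  ],
)

```text
time: 41.65
ee_pos: [0.4515, 0.416, 0.1548]
tcp_rot: [180.0, -0.1, -94.4]
wrist_force: [-0.3, -9.1, 2.5]
opening: -0.0
grasp_force: 2.2
```

Call:
servo_tool(
  moves=[
    [[0,0,0],[0.02,0,0],0],
    [[0,0,0],[0.03,0,0],0],
    [[0,0,0],[0,0,0],60],
    [[0,0,0],[0,0,0],60],
    [[0,0,0],[0,0,0],60],
    [[0,0,0],[0,0,0],60],
    [[0,0,0],[0,0,0],60],
    [[0,0,0],[0,0,0],60],
  ],
)

```text
time: 42.45
ee_pos: [0.4478, 0.3678, 0.1545]
tcp_rot: [179.9, 0.0, -94.3]
wrist_force: [-0.6, -0.1, -0.0]
opening: 0.0512
grasp_force: 0.0
```

```bash
python3 - <<'E'
from h import *
tcp();P=red('w11.png');slope(P);S=P[P[:,2]>.19];print(cv2.minAreaRect((S[:,:2]*1000).astype(np.float32)))
E
```

```text
t 42.5 [0.4478 0.3678 0.1545] [179.9426   0.0131 -94.3067] op 0.0512 q [ 39.4   8.2   5.1  86.9   0.  -46.3]
red [311 390  23  16 270] mean [0.4496 0.4271 0.1483] line [  0.9529  -0.3034 449.5184 427.1844] dir -17.659609 z5,95 [0.1433 0.1529] minrect ((449.14080810546875, 394.99591064453125), (73.47137451171875, 11.806879997253418), 89.76879119873047)
cap slope deg [-10.9407 -49.0683] mean [0.4496 0.4271 0.1483]
((443.0891418457031, 358.2843017578125), (0.0, 0.0), 0.0)
```

Call:
servo_tool(
  moves=[
    [[0,0,0],[-0.03,0,-0.004],60],
    [[0,0,0],[-0.03,0,0],60],
    [[0,0,0],[-0.0075,0,0],60],
    [[0,0,0],[0,0,0],60],
    [[0,0,0],[0,0,0],60],
  ],
)

```text
time: 43.0
ee_pos: [0.4528, 0.4341, 0.1585]
tcp_rot: [179.9, -0.0, -94.3]
wrist_force: [-0.1, -0.3, -0.1]
opening: 0.0515
grasp_force: 0.0
```

```bash
python3 - <<'E'
from h import *
tcp();P=red('w12.png');slope(P);S=P[P[:,2]>.19];print(cv2.minAreaRect((S[:,:2]*1000).astype(np.float32)))
E
```

```text
t 43.0 [0.4528 0.4341 0.1585] [179.9321  -0.0221 -94.3239] op 0.0515 q [ 43.8  14.9  13.3  88.5   0.  -41.9]
red [ 289  327   58   58 2567] mean [0.4521 0.435  0.1989] line [  0.0963   0.9954 452.1468 434.7368] dir 84.47426 z5,95 [0.1961 0.2004] minrect ((444.53662109375, 483.48016357421875), (20.6193790435791, 116.83328247070312), 9.395685195922852)
cap slope deg [2.2577 6.2187] mean [0.4522 0.4349 0.1991]
((452.35467529296875, 436.4380798339844), (20.909652709960938, 20.61023712158203), 44.05604934692383)
```

View pics/w12.png

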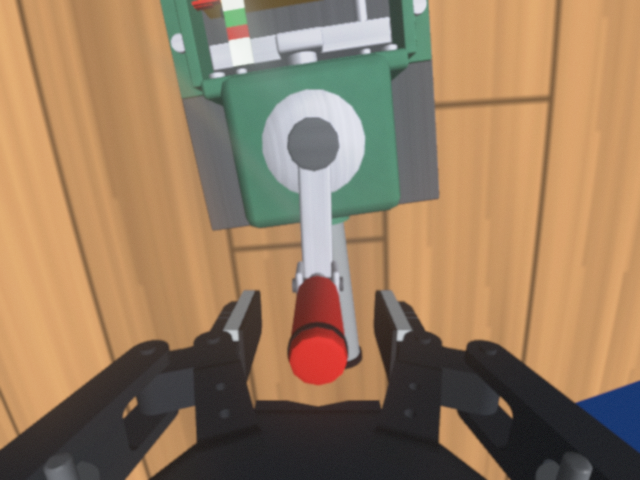

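The handle is upright (its cap is flat at (317,352), centred between the fingers). I grip it and start cranking clockwise.

Call:
servo_tool(
  moves=[
    [[0,0,0],[0,0,0.001],15],
    [[0,0,0],[0,0,0],15],
    [[0,0,0],[0,0,0],15],
    [[0,0,0],[0,0,0],15],
    [[0,0,0],[0,0,0],15],
    [[0,0,0],[0,0,0],15],
  ],
  force=40,
)

```text
time: 43.65
ee_pos: [0.4529, 0.4343, 0.158]
tcp_rot: [180.0, -0.0, -94.3]
wrist_force: [-1.4, -4.2, 4.0]
opening: 0.021
grasp_force: 39.1
```

Call:
servo_tool(
  moves=[
    [[0,0,0],[0.0026,-0.0194,0],15],
    [[0,0,0],[0.0075,-0.0181,0],15],
    [[0,0,0],[0.0119,-0.0155,0],15],
    [[0,0,0],[0.0155,-0.0119,0],15],
    [[0,0,0],[0.0181,-0.0075,0],15],
    [[0,0,0],[0.0194,-0.0026,0],15],
  ],
)

```text
time: 44.25
ee_pos: [0.5243, 0.3535, 0.158]
tcp_rot: [-179.9, 0.1, -94.4]
wrist_force: [0.3, 2.6, 2.8]
opening: 0.0212
grasp_force: 40.4
```

```bash
cat >> h.py <<'E'
def crk():
    o=tcp();v=o['ee_pos'][:2]-pw(0,.325)
    print('F',o['wrist_force'],'grip',o['grasp_force'],'r',np.hypot(*v),'ang',np.degrees(np.arctan2(v[1],v[0])))
E
python3 -c "
from h import *
crk()"
```

```text
t 44.2 [0.5243 0.3535 0.158 ] [-179.8976    0.1235  -94.3818] op 0.0212 q [ 34.   15.4  13.9  88.3   0.  -51.6]
F [0.3322 2.6471 2.7902] grip 40.38490176200867 r 0.07798852221063846 ang -4.034214353362136
```

Call:
servo_tool(
  moves=[
    [[0,0,0],[0.0194,0.0026,0],15],
    [[0,0,0],[0.0181,0.0075,0],15],
    [[0,0,0],[0.0155,0.0119,0],15],
    [[0,0,0],[0.0119,0.0155,0],15],
    [[0,0,0],[0.0075,0.0181,0],15],
    [[0,0,0],[0.0026,0.0194,0],15],
  ],
)

```text
time: 44.85
ee_pos: [0.4425, 0.284, 0.158]
tcp_rot: [-179.9, 0.1, -94.4]
wrist_force: [3.9, 7.7, 1.0]
opening: 0.0207
grasp_force: 40.1
```

Call:
servo_tool(
  moves=[
    [[0,0,0],[-0.0026,0.0194,0],15],
    [[0,0,0],[-0.0075,0.0181,0],15],
    [[0,0,0],[-0.0119,0.0155,0],15],
    [[0,0,0],[-0.0155,0.0119,0],15],
    [[0,0,0],[-0.0181,0.0075,0],15],
    [[0,0,0],[-0.0194,0.0026,0],15],
  ],
)

```text
time: 45.45
ee_pos: [0.3742, 0.3651, 0.158]
tcp_rot: [-179.8, -0.0, -94.4]
wrist_force: [13.5, -3.9, 0.3]
opening: 0.0208
grasp_force: 40.7
```

```bash
python3 -c "
from h import *
crk()"
```

```text
t 45.5 [0.3742 0.3651 0.158 ] [-179.8112   -0.0215  -94.4193] op 0.0208 q [ 44.4   0.3  -2.9  86.7  -0.2 -41.2]
F [13.5124 -3.9284  0.3329] grip 40.678642988204956 r 0.07260212711429243 ang 175.1553315720062
```

Call:
servo_tool(
  moves=[
    [[0,0,0],[-0.0194,-0.0038,0],15],
    [[0,0,0],[-0.0181,-0.0075,0],15],
    [[0,0,0],[-0.0155,-0.0119,0],15],
    [[0,0,0],[-0.0119,-0.0155,0],15],
    [[0,0,0],[-0.0075,-0.0181,0],15],
    [[0,0,0],[-0.0026,-0.0194,0],15],
  ],
)

```text
time: 46.05
ee_pos: [0.4551, 0.4343, 0.158]
tcp_rot: [179.9, 0.0, -94.3]
wrist_force: [-3.9, -4.0, 5.9]
opening: 0.0206
grasp_force: 41.1
```

Call:
servo_tool(
  moves=[
    [[0,0,0],[0.0026,-0.0194,0],15],
    [[0,0,0],[0.0075,-0.0181,0],15],
    [[0,0,0],[0.0119,-0.0155,0],15],
    [[0,0,0],[0.0155,-0.0119,0],15],
    [[0,0,0],[0.0181,-0.0075,0],15],
    [[0,0,0],[0.0194,-0.0026,0],15],
  ],
)

```text
time: 46.65
ee_pos: [0.5246, 0.3531, 0.1579]
tcp_rot: [-180.0, 0.1, -94.4]
wrist_force: [-3.9, 3.7, 4.7]
opening: 0.0212
grasp_force: 41.1
```

```bash
cat >> h.py <<'E'
def pad():
    for c in('top','scene','wrist'):
        snap(c)
        print(c,[(round(r['score'],2),wp(w(c,r['xyz']))*1000) for r in mark_of('pad_face',c)][:1])
E
python3 -c "
from h import *
crk();pad();bars()"
```

```text
t 46.6 [0.5246 0.3531 0.1579] [-179.9913    0.0975  -94.3662] op 0.0212 q [ 33.9  15.5  14.   88.4   0.1 -51.7]
F [-3.8866  3.7426  4.6767] grip 41.13895833492279 r 0.07828126514219365 ang -4.2807219180239215
top [(0.83, array([  6.7277, 176.9699]))]
scene [(0.57, array([  3.1888, 182.8131]))]
wrist [(0.58, array([  3.0931, 183.4592]))]
bar 0.47 [505.3 185.3] yaw 0.3 [30.2  2.3] ztop 31.7
```

Call:
servo_tool(
  moves=[
    [[0,0,0],[0.0194,0.0026,0],15],
    [[0,0,0],[0.0181,0.0075,0],15],
    [[0,0,0],[0.0155,0.0119,0],15],
    [[0,0,0],[0.0119,0.0155,0],15],
    [[0,0,0],[0.0075,0.0181,0],15],
    [[0,0,0],[0.0026,0.0194,0],15],
  ],
)

```text
time: 47.65
ee_pos: [0.4429, 0.2845, 0.1579]
tcp_rot: [-179.9, -0.0, -94.4]
wrist_force: [3.4, 0.3, 5.5]
opening: 0.0208
grasp_force: 41.4
```

Call:
servo_tool(
  moves=[
    [[0,0,0],[-0.0026,0.0194,0],15],
    [[0,0,0],[-0.0075,0.0181,0],15],
    [[0,0,0],[-0.0119,0.0155,0],15],
    [[0,0,0],[-0.0155,0.0119,0],15],
    [[0,0,0],[-0.0181,0.0075,0],15],
    [[0,0,0],[-0.0194,0.0026,0],15],
  ],
)

```text
time: 48.25
ee_pos: [0.3742, 0.3665, 0.158]
tcp_rot: [-179.9, -0.0, -94.3]
wrist_force: [14.8, -5.2, 1.7]
opening: 0.021
grasp_force: 41.4
```

Call:
servo_tool(
  moves=[
    [[0,0,0],[-0.0194,-0.0026,0],15],
    [[0,0,0],[-0.0181,-0.0075,0],15],
    [[0,0,0],[-0.0155,-0.0119,0],15],
    [[0,0,0],[-0.0119,-0.0155,0],15],
    [[0,0,0],[-0.0075,-0.0181,0],15],
    [[0,0,0],[-0.0026,-0.0194,0],15],
  ],
)

```text
time: 48.85
ee_pos: [0.4539, 0.4347, 0.1578]
tcp_rot: [179.9, -0.1, -94.3]
wrist_force: [-3.6, -11.1, 10.4]
opening: 0.021
grasp_force: 42.0
```

```bash
python3 -c "
from h import *
crk();pad();bars('top')"
```

```text
t 48.9 [0.4539 0.4347 0.1578] [179.9175  -0.1105 -94.2588] op 0.021 q [ 43.8  15.2  13.6  88.5  -0.  -42. ]
F [ -3.6365 -11.0779  10.4079] grip 41.98901295661926 r 0.07614862253636684 ang 84.40365172079692
top [(0.57, array([  7.9902, 155.2561]))]
scene [(0.79, array([  6.7926, 154.297 ]))]
wrist []
bar 0.96 [468.7 110.2] yaw 3.9 [116.   20.3] ztop 78.1
bar 0.9 [468.   62.1] yaw 3.6 [118.7  20.1] ztop 77.9
bar 0.73 [462.3 158.4] yaw 3.7 [117.6  20.4] ztop 78.1
```

Call:
servo_tool(
  moves=[
    [[0,0,0],[0.0026,-0.0194,0],15],
    [[0,0,0],[0.0075,-0.0181,0],15],
    [[0,0,0],[0.0119,-0.0155,0],15],
    [[0,0,0],[0.0155,-0.0119,0],15],
    [[0,0,0],[0.0181,-0.0075,0],15],
    [[0,0,0],[0.0194,-0.0026,0],15],
  ],
)

```text
time: 49.85
ee_pos: [0.5244, 0.3554, 0.1579]
tcp_rot: [-179.9, 0.2, -94.3]
wrist_force: [1.5, 3.1, 4.0]
opening: 0.0207
grasp_force: 41.7
```

Call:
servo_tool(
  moves=[
    [[0,0,0],[0.0194,0.0026,0],15],
    [[0,0,0],[0.0181,0.0075,0],15],
    [[0,0,0],[0.0155,0.0119,0],15],
    [[0,0,0],[0.0119,0.0155,0],15],
    [[0,0,0],[0.0075,0.0181,0],15],
    [[0,0,0],[0.0026,0.0194,0],15],
  ],
)

```text
time: 50.45
ee_pos: [0.4429, 0.2845, 0.1579]
tcp_rot: [-179.9, -0.0, -94.4]
wrist_force: [3.1, 1.6, 5.9]
opening: 0.0209
grasp_force: 41.8
```

Call:
servo_tool(
  moves=[
    [[0,0,0],[-0.0026,0.0194,0],15],
    [[0,0,0],[-0.0075,0.0181,0],15],
    [[0,0,0],[-0.0119,0.0155,0],15],
    [[0,0,0],[-0.0155,0.0119,0],15],
    [[0,0,0],[-0.0181,0.0075,0],15],
    [[0,0,0],[-0.0194,0.0026,0],15],
  ],
)

```text
time: 51.05
ee_pos: [0.3742, 0.3664, 0.158]
tcp_rot: [-179.9, -0.0, -94.3]
wrist_force: [15.5, -4.7, 1.4]
opening: 0.0208
grasp_force: 41.8
```

```bash
python3 -c "
from h import *
crk();pad();bars('top')"
```

```text
t 51.0 [0.3742 0.3664 0.158 ] [-179.8513   -0.0112  -94.3045] op 0.0208 q [ 44.5   0.4  -2.8  86.7  -0.1 -41.2]
F [15.5493 -4.7249  1.4336] grip 41.839420795440674 r 0.0726824854373008 ang 174.12537189083292
top [(0.84, array([  3.5454, 136.2799]))]
scene [(0.54, array([  4.8691, 136.4424]))]
wrist []
bar 0.95 [467.1 104.4] yaw 3.8 [117.9  20.4] ztop 78.2
bar 0.85 [463.6 148.6] yaw 3.7 [120.7  20.6] ztop 78.3
bar 0.81 [468.   60.3] yaw 3.6 [118.6  20.4] ztop 77.9
bar 0.26 [478.4  24.7] yaw 0.4 [158.2  27.4] ztop 49.2
```

Call:
servo_tool(
  moves=[
    [[0,0,0],[-0.0194,-0.0026,0],15],
    [[0,0,0],[-0.0181,-0.0075,0],15],
    [[0,0,0],[-0.0155,-0.0119,0],15],
    [[0,0,0],[-0.0119,-0.0155,0],15],
    [[0,0,0],[-0.0075,-0.0181,0],15],
    [[0,0,0],[-0.0026,-0.0194,0],15],
  ],
)

```text
time: 52.05
ee_pos: [0.4538, 0.4347, 0.1578]
tcp_rot: [179.9, -0.1, -94.3]
wrist_force: [-4.4, -9.9, 9.7]
opening: 0.0214
grasp_force: 42.4
```

```bash
python3 -c "
from h import *
crk();pad();bars('top')
snap('wrist','w13.png')"
```

```text
t 52.0 [0.4538 0.4347 0.1578] [179.9048  -0.1062 -94.2605] op 0.0214 q [ 43.8  15.2  13.6  88.6  -0.  -42. ]
F [-4.4195 -9.9247  9.6586] grip 42.395376563072205 r 0.07610573954823377 ang 84.45806945769279
top [(0.92, array([  3.0163, 134.1057]))]
scene [(0.55, array([  3.8365, 135.1593]))]
wrist []
bar 0.85 [466.3 102.5] yaw 3.5 [116.5  20.5] ztop 78.2
bar 0.84 [463.7 146.7] yaw 3.8 [121.2  20.7] ztop 78.2
bar 0.71 [467.9  58.5] yaw 3.7 [119.1  20.2] ztop 78.2
bar 0.54 [ 610.6 -319.2] yaw -4.7 [121.2  61.6] ztop 55.1
```

View pics/w13.png

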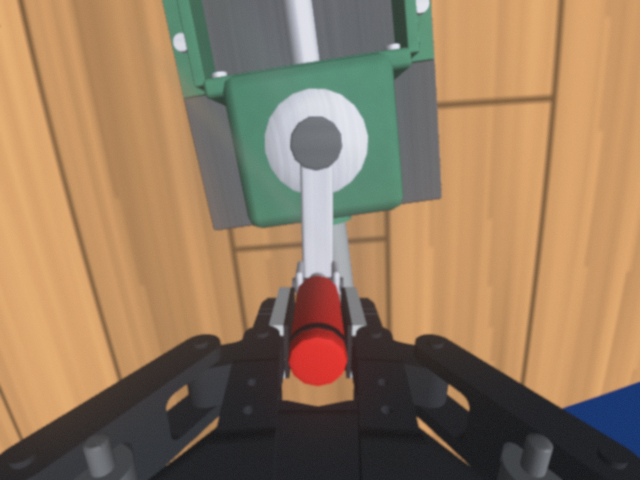

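The ram screw is well extended (column 303, top), but the scale is out of view. Bars are packed tight, and I estimate 5–8 mm of compression. I add 45° (about 3.75 mm), then release and look.

Call:
servo_tool(
  moves=[
    [[0,0,0],[0.0026,-0.0194,0],15],
    [[0,0,0],[0.0075,-0.0181,0],15],
    [[0,0,0],[0.0119,-0.0155,0],15],
    [[0,0,0],[0,0,0],15],
    [[0,0,0],[0,0,0],15],
    [[0,0,0],[0,0,0],60],
    [[0,0,0],[0,0,0],60],
    [[0,0,0],[0,0,0],60],
    [[0,0,0],[0,0,-0.03],60],
    [[0,0,0],[0,0,-0.04],60],
    [[0,0,0],[0,0,-0.04],60],
    [[0,0,0],[0,0,0],60],
  ],
)

```text
time: 53.7
ee_pos: [0.506, 0.4096, 0.2738]
tcp_rot: [-179.7, 0.3, -94.3]
wrist_force: [1.4, 0.1, 0.1]
opening: 0.0512
grasp_force: 0.0
```

```bash
python3 -c "
from h import *
crk();pad();bars('top');go(.46,.22,.31,265.7)
P=red();slope(P)"
```

```text
t 53.7 [0.506  0.4096 0.2738] [-179.7109    0.3457  -94.3046] op 0.0512 q [ 39.   20.9  33.8 102.4   0.1 -46.7]
F [1.4483 0.147  0.0637] grip 0.0 r 0.07811893413630576 ang 40.38798364521006
top [(0.84, array([  8.1939, 132.8116]))]
scene [(0.6, array([  4.3647, 131.8302]))]
wrist []
bar 0.88 [468.   58.2] yaw 3.9 [118.9  20.3] ztop 78.3
bar 0.79 [463.7 146.5] yaw 3.6 [120.9  20.8] ztop 78.2
bar 0.76 [467.6 102.4] yaw 3.7 [118.7  20.4] ztop 78.5
turn [ 0.1232 -0.0533 -0.0272] shift(in present frame) [ 0.1914  0.0309 -0.0432] shift(after turn) [ 0.1913  0.0309 -0.0435]
red [301 246  32  31 749] mean [0.5052 0.4109 0.1993] line [  0.8496   0.5274 505.1879 410.809 ] dir 31.830664 z5,95 [0.197  0.2006] minrect ((505.37506103515625, 411.51666259765625), (20.155933380126953, 19.609895706176758), 43.93376159667969)
cap slope deg [0.3816 4.8389] mean [0.5052 0.4109 0.1993]
```

Call:
servo_tool(
  moves=[
    [[0,0,0],[0.036,0.006,0],60],
    [[0,0,0],[0.036,0.006,0],60],
    [[0,0,0],[0.036,0.006,0],60],
    [[0,0,0],[0.036,0.006,0],60],
    [[0,0,0],[0.036,0.006,0],60],
    [[0,0,0],[0.036,0.006,0],60],
    [[0,0,0],[0.036,0.006,0],60],
    [[0,0,0],[0,0,0],60],
    [[0,0,0],[0,0,0],60],
  ],
)

```text
time: 55.05
ee_pos: [0.4444, 0.16, 0.2678]
tcp_rot: [180.0, 0.0, -94.4]
wrist_force: [0.8, -0.5, -0.4]
opening: 0.0511
grasp_force: 0.0
```

```bash
python3 - <<'E'
from h import *
tcp();p,d=snap('wrist');np.savez('w14.npz',p=p,d=d)
q=p.astype(int)
m=((q[:,:,0]>110)&(q[:,:,0]>2.2*q[:,:,1])&(q[:,:,0]>2.2*q[:,:,2])).astype(np.uint8)
g=((q[:,:,1]>110)&(q[:,:,1]>1.7*q[:,:,0])&(q[:,:,1]>1.7*q[:,:,2])).astype(np.uint8)
for n,k in(('red',m),('green',g)):
    N,l,s,c=cv2.connectedComponentsWithStats(k)
    for i in range(1,N):
        if s[i,4]>25:
            P=cloud('wrist',d,l==i);print(n,s[i],P.mean(0),'press y range',[round(wp(P[j])[1]*1000,1) for j in(P[:,1].argmin(),P[:,1].argmax())])
cv2.imwrite('pics/w14.png',cv2.resize(p[100:340,160:480,::-1],(800,600),interpolation=cv2.INTER_CUBIC))
E
```

```text
t 55.0 [0.4444 0.16   0.2678] [179.9921   0.0498 -94.419 ] op 0.0511 q [ 19.8  -4.7   4.5  99.2   0.  -65.8]
red [264 243  11   5  44] [0.5002 0.1928 0.0494] press y range [np.float64(152.9), np.float64(157.7)]
green [262 235  11   6  56] [0.5013 0.1844 0.0493] press y range [np.float64(144.4), np.float64(150.3)]
```

View pics/w14.png

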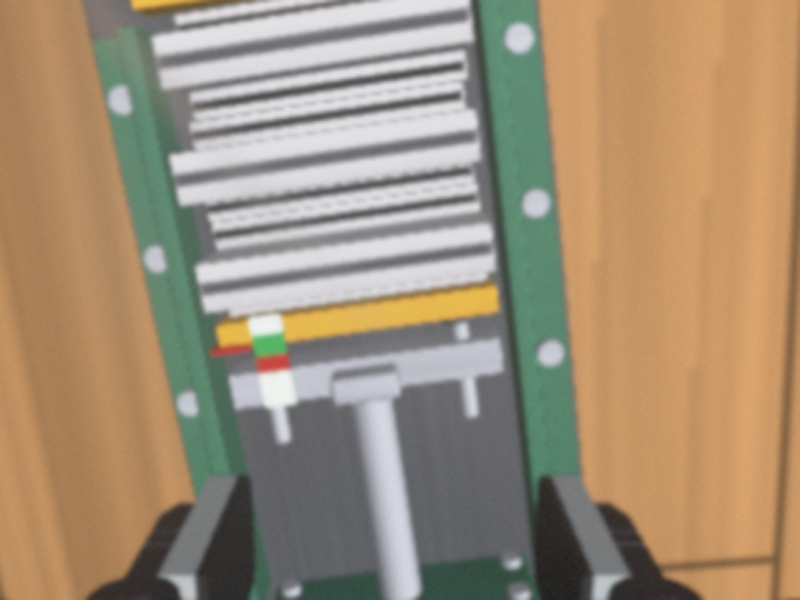

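The pad's red pointer (crop (230,351)) points into the green band (rows 335–357), about mid-band. The bars and gate are tight. Next I fold the handle: turn so the tool's x lies along the arm, then push from outside.

Call:
servo_tool(
  moves=[
    [[0,0,7.43],[0,0,-0.01],30],
    [[0,0,7.43],[0,0,-0.01],0],
    [[0,0,7.43],[0,0,0],0],
    [[0,0,7.43],[0,0,0],0],
    [[0,0,7.43],[0,0,0],0],
    [[0,0,7.43],[0,0,0],0],
    [[0,0,0],[0,0,0],0],
    [[0,0,0],[0,0,0],0],
  ],
)

```text
time: 55.9
ee_pos: [0.4446, 0.1612, 0.2872]
tcp_rot: [179.9, -0.1, -138.6]
wrist_force: [-0.2, 0.5, -0.3]
opening: 0.0001
grasp_force: 0.0
```

```bash
python3 - <<'E'
from h import *
tcp()
a=np.radians(41);A=np.array([.4495,.3595]);X=A+.118*np.array([np.cos(a),np.sin(a)]);print(X);go(X[0],X[1],.285,221)
E
```

```text
t 55.9 [0.4446 0.1612 0.2872] [ 179.9351   -0.0502 -138.6338] op 0.0001 q [ 19.9  -3.8   7.5 101.4   0.  -21.5]
[0.5386 0.4369]
turn [ 0.0647 -0.0504  0.3661] shift(in present frame) [-0.2527  0.1448  0.0022] shift(after turn) [-0.2518  0.1464  0.0022]
```

Call:
servo_tool(
  moves=[
    [[0,0,0.36],[-0.0315,0.0183,0],0],
    [[0,0,0],[-0.0315,0.0183,0],0],
    [[0,0,0],[-0.0315,0.0183,0],0],
    [[0,0,0],[-0.0315,0.0183,0],0],
    [[0,0,0],[-0.0315,0.0183,0],0],
    [[0,0,0],[-0.0315,0.0183,0],0],
    [[0,0,0],[-0.0315,0.0183,0],0],
    [[0,0,0],[-0.0315,0.0183,0],0],
    [[0,0,0],[0,0,0],0],
    [[0,0,0],[0,0,0],0],
  ],
)

```text
time: 56.9
ee_pos: [0.5397, 0.4371, 0.2855]
tcp_rot: [180.0, -0.2, -139.0]
wrist_force: [-0.9, -0.7, 0.6]
opening: 0.0003
grasp_force: 0.0
```

```bash
python3 - <<'E'
from h import *
o=tcp();P=red();S=P[P[:,2]>.185];print(cv2.minAreaRect((S[:,:2]*1000).astype(np.float32)))
b=Ro.from_euler('z',40.7,degrees=True).apply(np.r_[WB,0]);print('bias',b)
R=Ro.from_euler('xyz',o['tcp_rot'],degrees=True)
print('handle in tool',R.inv().apply(np.r_[S[:,:2].mean(0)*1000-b[:2],198]-o['ee_pos']*1000))
go(.5386,.4369,.165,221)
E
```

```text
t 56.9 [0.5397 0.4371 0.2855] [ 179.9524   -0.1786 -139.0481] op 0.0003 q [ 39.   30.4  48.2 107.9   0.   -2. ]
red [307 171  30  34 783] mean [0.5044 0.4108 0.1994] line [  0.7339   0.6793 504.183  410.6326] dir 42.78957 z5,95 [0.1953 0.2018] minrect ((504.7305908203125, 410.7979431152344), (20.70035743713379, 19.827978134155273), 40.4445915222168)
((504.7305908203125, 410.7979431152344), (20.70035743713379, 19.827978134155273), 40.4445915222168)
bias [-0.2489  2.8197  0.    ]
handle in tool [44.9904  0.8722 87.6512]
turn [ 0.0428 -0.0834 -0.1266] shift(in present frame) [0.0001 0.0011 0.122 ] shift(after turn) [0.0002 0.0012 0.122 ]
```

Call:
servo_tool(
  moves=[
    [[0,0,0],[0,0.001,0.04],0],
    [[0,0,0],[0,0,0.04],0],
    [[0,0,0],[0,0,0.04],0],
    [[0,0,0],[0,0,0],0],
    [[0,0,0],[0.01,0,0],0],
    [[0,0,0],[0.008,0,0],0],
    [[0,0,0],[0.008,0,0],0],
    [[0,0,0],[0.008,0,0],0],
    [[0,0,0],[0.008,0,0],0],
  ],
)

```text
time: 57.85
ee_pos: [0.5071, 0.4092, 0.1691]
tcp_rot: [180.0, 0.1, -139.3]
wrist_force: [1.6, 1.5, -0.4]
opening: -0.0004
grasp_force: 0.8
```

Call:
servo_tool(
  moves=[
    [[0,0,0],[0.008,0,0],0],
    [[0,0,0],[0.008,0,0],0],
    [[0,0,0],[0.008,0,0],0],
    [[0,0,0],[0.008,0,0],0],
  ],
)

```text
time: 58.25
ee_pos: [0.4823, 0.388, 0.1676]
tcp_rot: [180.0, -0.0, -139.3]
wrist_force: [0.1, 0.7, 2.0]
opening: -0.0003
grasp_force: 0.5
```

Call:
servo_tool(
  moves=[
    [[0,0,0],[0,0,0.006],0],
    [[0,0,0],[0,0,0.006],0],
    [[0,0,0],[0,0,0.006],0],
    [[0,0,0],[0,0,0.004],0],
    [[0,0,0],[0,0,0],0],
  ],
)

```text
time: 58.75
ee_pos: [0.4827, 0.3883, 0.1445]
tcp_rot: [180.0, -0.1, -139.3]
wrist_force: [0.4, 0.3, 0.0]
opening: 0.0001
grasp_force: 0.0
```

Call:
servo_tool(
  moves=[
    [[0,0,0],[0,0,0.003],0],
    [[0,0,0],[0,0,0.002],0],
    [[0,0,0],[0,0,0],0],
  ],
)

```text
time: 59.05
ee_pos: [0.4828, 0.3885, 0.1404]
tcp_rot: [180.0, -0.0, -139.3]
wrist_force: [0.5, 0.5, 0.1]
opening: -0.0001
grasp_force: 0.2
```

Call:
servo_tool(
  moves=[
    [[0,0,0],[0,0,0.002],0],
    [[0,0,0],[0,0,0],0],
  ],
)

```text
time: 59.25
ee_pos: [0.4829, 0.3885, 0.1386]
tcp_rot: [180.0, -0.0, -139.3]
wrist_force: [-0.7, -0.4, 0.3]
opening: 0.0
grasp_force: 0.4
```

Call:
servo_tool(
  moves=[
    [[0,0,0],[0,0,0.001],0],
    [[0,0,0],[0,0,0],0],
  ],
)

```text
time: 59.45
ee_pos: [0.4829, 0.3885, 0.1379]
tcp_rot: [180.0, -0.0, -139.3]
wrist_force: [-0.6, -0.6, 2.8]
opening: 0.0001
grasp_force: 1.1
```

Call:
servo_tool(
  moves=[
    [[0,0,0],[0,0,0.001],0],
    [[0,0,0],[0,0,0],0],
  ],
)

```text
time: 59.65
ee_pos: [0.4829, 0.3885, 0.1376]
tcp_rot: [180.0, 0.0, -139.3]
wrist_force: [-3.2, -1.3, 6.3]
opening: -0.0003
grasp_force: 3.3
```

Call:
servo_tool(
  moves=[
    [[0,0,0],[0,0,0.001],0],
    [[0,0,0],[0,0,0],0],
  ],
)

```text
time: 59.85
ee_pos: [0.4829, 0.3885, 0.1373]
tcp_rot: [180.0, 0.1, -139.3]
wrist_force: [-4.2, -3.1, 11.5]
opening: 0.0
grasp_force: 5.5
```

Call:
servo_tool(
  moves=[
    [[0,0,0],[0,0,-0.02],0],
    [[0,0,0],[0,0,-0.04],0],
    [[0,0,0],[0,0,-0.05],0],
    [[0,0,0],[0,0,-0.05],0],
    [[0,0,0],[0,0,0],0],
    [[0,0,0],[0,0,0],0],
  ],
)

```text
time: 60.45
ee_pos: [0.4836, 0.3889, 0.2969]
tcp_rot: [180.0, 0.2, -139.3]
wrist_force: [0.3, 0.4, -0.4]
opening: 0.0
grasp_force: 0.0
```

```bash
python3 - <<'E'
from h import *
tcp();P=red('w15.png')
u=np.array([np.cos(np.radians(41)),np.sin(np.radians(41))]);s=(P[:,:2]-[.4495,.3595])@u
for a in np.arange(-.01,.08,.01):
    S=P[(s>=a)&(s<a+.01)]
    if len(S)>5: print(round(a,3),len(S),np.percentile(S[:,2],90))
pad();bars('top')
E
```

```text
t 60.5 [0.4836 0.3889 0.2969] [ 179.9577    0.1549 -139.2686] op 0.0 q [ 38.8  17.5  32.1 104.4   0.   -1.9]
red [ 310  193   21   53 1073] mean [0.4758 0.3868 0.1358] line [  0.7542   0.6566 475.7739 386.6903] dir 41.042915 z5,95 [0.1322 0.138 ] minrect ((476.3202819824219, 387.0792541503906), (49.027191162109375, 18.877567291259766), 41.318363189697266)
0.01 137 0.13787128393168355
0.02 226 0.13792239465858983
0.03 229 0.13768106068924207
0.04 216 0.13765050055292627
0.05 212 0.13762753094590524
0.06 50 0.13797979956944215
top [(0.71, array([  5.4909, 135.413 ]))]
scene [(0.56, array([  4.1919, 133.7125]))]
wrist [(0.78, array([  2.3597, 134.5715]))]
bar 0.85 [467.6 102.2] yaw 3.5 [118.6  20.4] ztop 78.1
bar 0.68 [467.9  58.1] yaw 3.9 [119.2  20. ] ztop 78.0
bar 0.6 [463.8 146.6] yaw 3.6 [120.8  21. ] ztop 78.2
```

```bash
python3 - <<'E'
import cv2
i=cv2.imread('pics/w15.png');cv2.imwrite('pics/w15c.png',cv2.resize(i[0:270,140:500],(800,600),interpolation=cv2.INTER_CUBIC))
E
```

```text
(no output)
```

View pics/w15c.png

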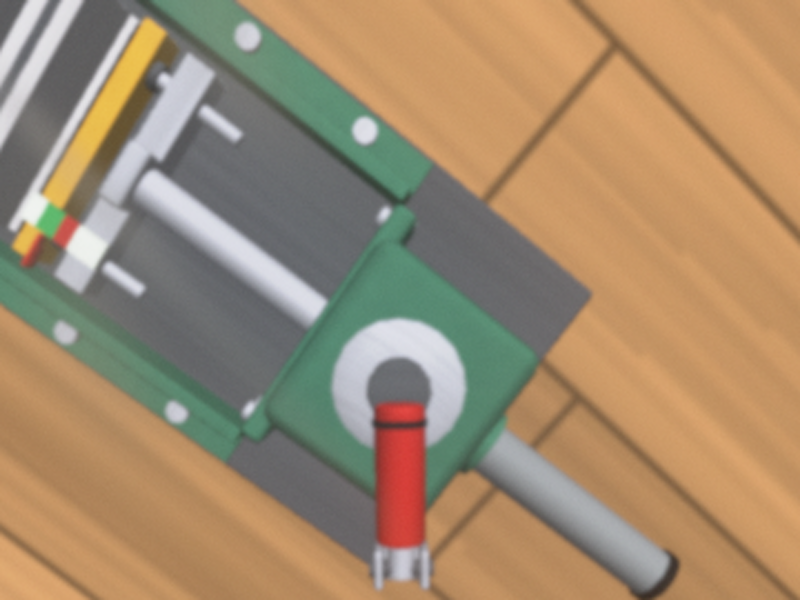

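The handle lies flat along the arm (crop (400,400)–(400,545)), and the pointer at (32,250) lines up with the middle of the green band at (50,220). Handing in.

```bash
python3 -c "
from workcell import job_done
print(job_done())"
```

```text
the job is handed in; nothing more can be done
None
```

The job is handed in: three bars are bundled in the press, the gate is pushed shut (the latch was felt to snap but not seen), the pointer stands mid-green and the handle is folded flat; the packer, hammer, tin and tensioner were not touched.

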